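# Copy a gusset's corner angle with a locking bevel

### The arm

A 7-joint arm with a two-finger parallel gripper is mounted at the origin on a cart in front of the work surface, level with it; the furniture and walls round the work are solid. World frame = base frame: x ahead of the robot, y to its left, z up, the work surface at z = 0. Lengths are in mm, angles in rad, forces in N, time in s.
With the tool pointing down it reaches from about 425 to 975 mm from the base axis. Payload 16.7 kg.
Tool frame: the origin (TCP) lies on the centre line of the jaws, within the pads' length; the fingertips stand 17 mm ahead of it and the grasp point (between the pads) lies 2 mm behind it; z points along the fingers, y is the line along which they close (so a half turn about z gives the same grasp; the last joint's range is limited). The gripper opens to 85 mm and grips with 20 to 120 N. Pads are 22 mm wide; open, the fingers measure 114 mm over their backs; the gripper's body (76 mm by 85 mm) begins 54 mm behind the grasp point. The pads swing forward as they close: fully open they stand 13 mm farther back than shut.
Start: joints at [-0.149, 0.426, 0.074, 1.606, -0.034, 1.111, -0.067], TCP at [674.965, -0.02, 248.302] pointing down, gripper open.
Joint ranges: [-2.85, 2.85], [-0.5, 2.14], [-1.23, 1.37], [0.21, 2.46], [-1.02, 4.16], [0.16, 2.05], [-2.73, 2.73]. Speed limits (rad/s): [1.89, 1.89, 2.39, 2.39, 3.01, 3.01, 3.01].

### API

Orientations are given as [roll, pitch, yaw] about the fixed x, y, z axes, in that order (R = Rz(yaw) Ry(pitch) Rx(roll)).
In Python, from workcell import read_state, optics, arm, find_in gives the robot as it stands.
- The arm moves only by the tool arm_command, never from a script. Its argument "commands" is a list of rows, each a list of 5 numbers: the opening, from -1 (shut) to 1 (fully open), then the shift along the tool's x, y, z in mm, then the turn about the tool's z in rad. In form: [[grip, tx, ty, tz, roll], ...]. A call has 1 to 12 rows; each row shifts and turns the commanded pose from where the row before left it, along the tool's axes as they then stand; what a row does not reach is not made up. A row lasts 1/8 s, in which the tool goes at most 62.5 mm and 10.7 degrees, less where a joint would pass 70% of its speed; a pose out of reach is approached as far as the arm can. A call is refused whole if a number of a shift passes 62.5 or a number of a turn 0.188, either way. A call with a gripper value outside its range is refused whole. The fingers move at their own pace and stop on an object; "squeeze" is the grip in N (left out, the last holds). Time passes only in rows, so rows that do not move let the fingers close. It gives the time, the measured TCP pose, the force, the opening and the grip force at its end, in the units of the state.
- read_state(): the state, without advancing time (a new reading comes with each control period).
- optics.capture(name): name is "scene" or "side" or "wrist"; returns (picture, depth): 480x640x3 uint8, red, green, blue; 480x640 float32, mm along the optical axis (not along the pixel's ray), 0 where there is no reading.
- optics.camera_params(name): a dict with "fx", "fy", "cx", "cy" (pixels), "pose" (4x4, takes a point from camera to world coordinates). Camera axes: x right, y down, z forward; pixel columns grow to the right and rows downward; lengths in mm; the calibration is good to about 2 mm. A picture is of the moment at which its call begins: read the wrist's pose just before it. camera_params takes no time and is no camera call; for the wrist camera it gives the pose at the moment of the call.
- arm.finish_job(): hands the job in; it is judged then, once.
Trained networks look in the newest picture that a camera, given by its name, has taken for a name from the list of things; names that differ only in an ending like _2 or _b are one class to them, and where a whole thing is asked for, a point or a joint stands for the part that bears it (a point fixed in the world has none). Each returns a list of dicts, best first, with "p" (0 to 1); they miss things now and then, are a little off and sometimes report something else, mostly with a low value. They report only what shows in the picture. A call takes as long as a camera call. They do not tell look-alikes from the thing itself.
- find_in(camera, thing): "box" ([left, top, width, height] in pixels, round what is visible of it).
The state is a dict: "time": time; "qpos": joint angles; "qd": joint speeds; "joint_torque": joint torques, N m; "ee_pos": TCP position; "eef_rot": TCP orientation; "wrist_force": force on the tool from outside, world axes, zero at the start; "wrist_torque": the same for the moment, N m; "gripper_width": opening from 0.0 (shut) to 1.0 (fully open); "finger_force": force on a finger pad.
Only numpy, scipy, OpenCV 4.12 (cv2) and the standard library are available. Lean on these libraries where they do the work, as an engineer would, in place of code of your own. Each camera call takes 0.05 s, during which the arm holds its last target. There are 200 camera calls.

### The job

Copy the narrow corner of the thick gusset onto the thin blank with the bevel: slide the bevel onto that corner along the worktop until its stock lies snug along the gusset's near side and its blade snug along the slanting side, and press the bevel's lock lever fully down while it sits there. Then carry the locked bevel to the blank and leave it lying flat on the worktop with its stock snug along the blank's near long edge and its blade across the plate, ready for scribing. Leave the tape roll, the eyepiece and the calculator where they are.

Things in the scene. Friction and masses are not known exactly. Their poses are not given: they have to be found in the camera images.
- bevel: Sliding bevel, loose, 0.44 kg, lying flat. Stock: wooden bar with steel ends, 24 wide (x), 151 long (y), 28 mm high (z). Origin: on the pivot axis at the underside. The stock runs from y = -16 (pivot end) to +135 mm (tail); its straight working edge is the face x = +12 mm, over which the blade swings. z up; at the start +x points roughly away from the robot, the tail to its left.
- bevel_grip (a point): Place to grip the stock across its 24 mm (fingers along x), over the centre of mass: x = 0, y = 62, z = 22 mm of the bevel. With the fingertips 16 to 18 mm above the worktop they clear the gusset, the blank and the blade.
- bevel_edge (a point): Point on the stock's working edge (face x = +12 mm) at y = 62, z = 9 mm of the bevel; axes as the bevel's.
- bevel_blade (a joint): Angle (rad) from the stock (pivot to tail, +y) to the blade; grows as the blade swings out over +x; travel 0 to 2.6. Starts at 0.35 to 0.75, narrower than the gusset's corner. Lever open: turns stiffly (0.06 N m) and stays put, so a side that pushes its inner edge or tip opens it. Lever shut: clamped, slips at about 0.6 N m.
- blade_edge (a point): Point on the inner (tail-side) edge of the blade, 65 mm out from the pivot. y runs out along the blade, x square to it, away from the inner edge, z up. Steel blade 20 mm wide, 7.6 to 11 mm above the bevel's underside, reaching 120 mm from the pivot; the inner edge is 10 mm off the line through the pivot.
- bevel_lever (a joint): Aluminium cam lock lever on the stock, hinged 36 mm above the underside right over the pivot, about the bevel's x; 52 long, 14 to 20 wide, 5 mm thick. 0 = open, rising 40 degrees towards the tail; 0.70 = fully down, level along the stock, its top 38 mm up. About 5 N straight down with a closed fingertip at x = 0, y = 36 mm of the bevel shuts it; it stays shut.
- lever_tip (a point): End of the lock lever, 52 mm from its hinge.
- gusset: Pattern: grey steel plate 14 mm thick, stuck down, three holes; its narrow corner is 55 degrees (0.960 rad), the tip clipped 16 mm back. Origin: where its two sides would meet, on the worktop; x roughly away from the robot, z up. Near side: face x = 0, y 16 to 90 mm. Slanting side: 16 to 85 mm from the origin, turned 55 degrees from +y towards +x. Far side x = 70, end y = 90 mm.
- gusset_slope (a point): Point on the slanting side, 50 mm from the gusset's origin; y along the side away from it, x straight out. Bevel in place: origin at x = -12, y = -20.6 mm of gusset, axes parallel. It slides on along the near side towards +y from 95 mm short, this side opening the blade; stop there: 5 mm short leaves the blade 0.04 rad too narrow, 2.5 mm too far 0.06 too wide.
- blank: New part: grey steel plate 80 (x) x 170 (y) x 6 mm, stuck down. Origin: middle of its near long edge, on the worktop; this edge is the face x = 0, y -85 to +85 mm, the plate on its +x side, roughly away from the robot. It and the gusset may change sides. The blade passes 1.6 mm over it; a bevel origin at x = -12, y = -60 mm puts the blade across it.
- tape_roll: Bystander: roll of paper tape lying flat, 68 mm across, 19 mm high, origin under its centre.
- eyepiece: Bystander: black microscope eyepiece standing on end, 33 mm across, 46 mm high, origin under its centre.
- calculator: Bystander: pocket calculator, 112 x 68 x 12 mm, origin under its centre.
Not all that is in view belongs to the job. Of the things like the bevel, leave any that is blue; of the rest the larger one is meant.

How it is judged:
By the outcome, as a careful person would: the job done as asked, in the order asked, and still so for the second after the job is handed in, with the robot touching nothing.
It also fails if it takes over 61 s, if anything falls off the work surface, if the arm or the gripper's body presses on something with over 40 N, if the wrist force passes 120 N, or if a joint passes its speed limit or range.

## Working session

There is one attempt and no reset: what is moved stays moved. The work goes in short steps, Python scripts to look and compute and a tool call to move; the robot and the scene stay as the last step left them, time stands still between calls to the robot, and variables do not carry over. Pictures are saved under pics/ and viewed, at most 10 in all, crops included, and the job is handed in when it is done.

Besides the shell and the picture viewer there is one more tool, called as name(argument=value, ...) on one line, values as JSON. arm_command: Moves the arm, as the interface text tells. Its arguments: {"type":"object","properties":{"commands":{"type":"array"},"squeeze":{"type":"number"}},"required":["commands"]}

```bash
mkdir -p pics
cat > h.py <<'E'
import numpy as np, cv2
from workcell import read_state, optics, arm, find_in
def cap(n,save=None):
    P=optics.camera_params(n); im,d=optics.capture(n)
    if save: cv2.imwrite('pics/'+save,im[:,:,::-1])
    return im,d,P
def world(P,d):
    v,u=np.mgrid[0:480,0:640]
    p=np.stack([(u-P['cx'])/P['fx']*d,(v-P['cy'])/P['fy']*d,d,np.ones_like(d)],-1)
    return (p@np.array(P['pose']).T)[...,:3]
E
python3 - <<'E'
from h import *
s=read_state();print({k:np.round(v,3) for k,v in s.items()})
for n in ['scene','wrist']:
    im,d,P=cap(n,n+'0.png'); print(n,np.round(P['pose'],3),P['fx']); W=world(P,d); np.savez(n+'0.npz',im=im,d=d,W=W)
    for t in ['bevel','gusset','blank','tape_roll','eyepiece','calculator','bevel_lever']:
        for r in find_in(n,t)[:3]:
            b=r['box']; c=W[int(b[1]+b[3]/2),int(b[0]+b[2]/2)]
            print(t,round(r['p'],2),np.round(b),np.round(c))
E
```

```text
{'time': np.float64(0.0), 'qpos': array([-0.15 ,  0.427,  0.074,  1.607, -0.034,  1.111, -0.067]), 'qd': array([ 0.   ,  0.001, -0.002, -0.   ,  0.002, -0.001,  0.002]), 'joint_torque': array([ 1.0000e-03, -9.4984e+01,  3.7620e+00, -4.6352e+01,  1.9000e-02,
        1.0000e-02,  0.0000e+00]), 'ee_pos': array([6.74595e+02, 5.00000e-03, 2.47605e+02]), 'eef_rot': array([-3.14 ,  0.   ,  1.571]), 'wrist_force': array([-0.056, -0.012,  1.339]), 'wrist_torque': array([-0.036,  0.002,  0.011]), 'finger_force': np.float64(0.0), 'gripper_width': np.float64(1.001)}
scene [[-5.18000e-01 -4.75000e-01  7.11000e-01 -6.48359e+02]
 [-8.55000e-01  2.66000e-01 -4.45000e-01  6.20347e+02]
 [ 2.20000e-02 -8.39000e-01 -5.44000e-01  9.87492e+02]
 [ 0.00000e+00  0.00000e+00  0.00000e+00  1.00000e+00]] 570.0749648583233
bevel 0.95 [293. 247.  56.  25.] [503. -49.  30.]
bevel 0.56 [323. 282.  28.  27.] [352. -14.  18.]
gusset 0.2 [303. 253.  15.   6.] [556. -45.  13.]
blank 0.61 [183. 270.  67.  37.] [552. 246.  10.]
tape_roll 0.64 [251. 308.  26.  25.] [379. 188.  -2.]
eyepiece 0.59 [254. 222.   4.  19.] [704.  59.  46.]
calculator 0.48 [365. 261.  23.  16.] [ 402. -176.   13.]
bevel_lever 0.59 [341. 280.   8.  16.] [343. -30.  42.]
bevel_lever 0.57 [331. 247.   8.   8.] [486. -88.  54.]
wrist [[ 1.00000e+00  1.00000e-03 -1.00000e-03  6.75087e+02]
 [ 1.00000e-03 -9.60000e-01 -2.82000e-01  7.15710e+01]
 [-1.00000e-03  2.82000e-01 -9.60000e-01  3.73958e+02]
 [ 0.00000e+00  0.00000e+00  0.00000e+00  1.00000e+00]] 358.4373512752381
bevel 0.77 [125. 176. 116. 145.] [521. -54.   1.]
bevel 0.75 [  0. 208.  87.  31.] [390. -21.  19.]
gusset 0.8 [229. 394.  55.  29.] [660.  10. 306.]
blank 0.73 [150.   0.  96.  34.] [561. 169.   5.]
tape_roll 0.52 [ 0.  0. 17. 25.] [391. 173.   7.]
eyepiece 0.82 [360. 134.  37.  37.] [725.  52.  46.]
calculator 0.61 [  7. 330. 108.  53.] [ 368. -184.   12.]
bevel_lever 0.64 [126. 282.  32.  33.] [505. -81.  65.]
```

Run:
```python
import cv2
a=cv2.imread('pics/scene0.png')[190:350,130:430]
cv2.imwrite('pics/sc_crop.png',cv2.resize(a,None,fx=2.6,fy=2.6,interpolation=cv2.INTER_CUBIC))
```

```text
(no output)
```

View pics/wrist0.png

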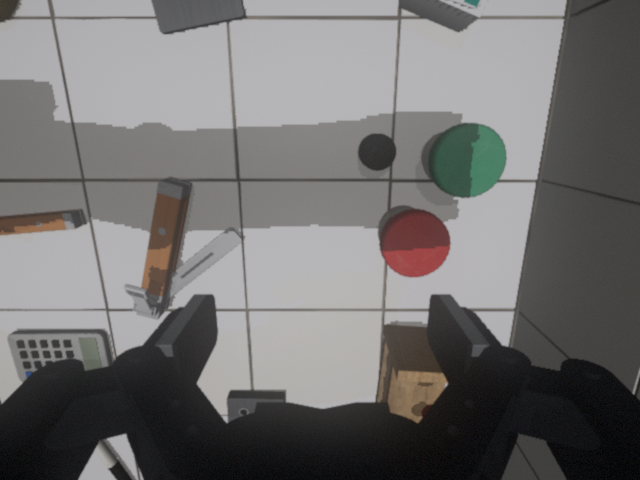

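View pics/sc_crop.png

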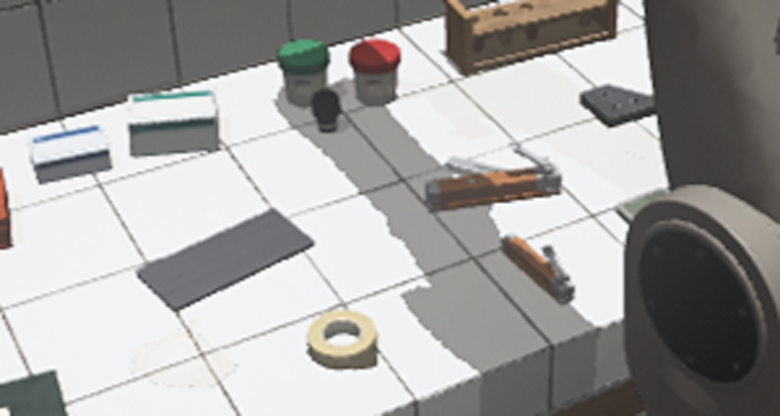

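The wrist picture shows the image right as world +x and up as +y. There are two orange bevels, neither blue: the larger at wrist px (160,245), scene crop (495,185), and the smaller at wrist px (35,220), scene crop (540,268). The enlarged crop confirms that the larger one, with its tail to the left, is the one meant. The blank is at (200,15). The gusset is at (255,405), half hidden, so I'm moving over for a better view.

arm_command(commands=[[0.0, -45, -30, 0, 0], [0.0, -45, -30, 0, 0], [0.0, -45, -30, 0, 0], [0.0, -45, -10, 0, 0], [0.0, 0, 0, 0, 0], [0.0, 0, 0, 0, 0]])

```text
time: 1.55
ee_pos: [575.2, -179.6, 248.4]
eef_rot: [3.141, -0.0, 1.571]
wrist_force: [-0.5, 0.7, 0.3]
gripper_width: 0.501
finger_force: 0.0
```

Run:
```python
from h import *
s=read_state();print(s['time'],np.round(s['ee_pos'],1),np.round(s['eef_rot'],3),s['gripper_width'])
im,d,P=cap('wrist','wrist1.png'); W=world(P,d); np.savez('wrist1.npz',im=im,d=d,W=W)
for t in ['bevel','gusset','bevel_lever','calculator']:
    for r in find_in('wrist',t)[:3]:
        b=r['box']; print(t,round(r['p'],2),np.round(b),np.round(W[int(b[1]+b[3]/2),int(b[0]+b[2]/2)]))
```

```text
1.55 [ 575.2 -179.6  248.4] [ 3.141 -0.     1.571] 0.5013633396898814
bevel 0.86 [213.   0. 123. 151.] [529. -58.   1.]
bevel 0.74 [ 24.  12. 134.  38.] [371. -25.  20.]
gusset 0.95 [308. 257.  62.  68.] [ 594. -277.   15.]
bevel_lever 0.76 [27. 10. 23. 33.] [341. -27.  42.]
bevel_lever 0.75 [217.  73.  24.  62.] [498. -88.  59.]
calculator 0.63 [ 61. 177. 118.  68.] [ 365. -189.   10.]
calculator 0.19 [218.  75.  27.  62.] [499. -89.  57.]
```

View pics/wrist1.png

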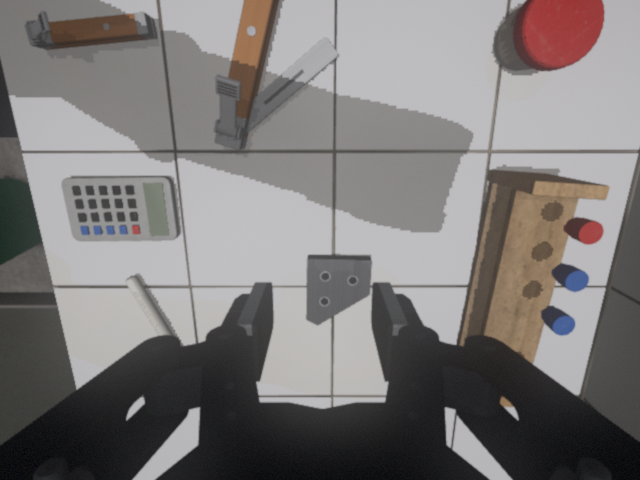

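The gusset is fully visible: its end edge runs along the top at row 257, the near side is at col 308, and the narrow tip is clipped at about (317,323), pointing to -y. The slant runs from there to (371,285). The bevel's pivot is at (230,140) and the tail leaves the picture at the top.

```bash
cat >> h.py <<'E'
def poly_on_plane(P,px,z):
    """pixels -> world xy on plane z"""
    M=np.array(P['pose']); px=np.atleast_2d(px).astype(float)
    r=np.c_[(px[:,0]-P['cx'])/P['fx'],(px[:,1]-P['cy'])/P['fy'],np.ones(len(px))]@M[:3,:3].T
    return (M[:3,3]+r*((z-M[2,3])/r[:,2])[:,None])[:,:2]
def fitline(p):
    """robust line fit; returns point, direction"""
    vx,vy,x,y=cv2.fitLine(p.astype(np.float32),cv2.DIST_HUBER,0,.01,.01).ravel(); return np.array([x,y]),np.array([vx,vy])
def mask_contour(W,lo,hi,xr,yr):
    m=((W[...,2]>lo)&(W[...,2]<hi)&(W[...,0]>xr[0])&(W[...,0]<xr[1])&(W[...,1]>yr[0])&(W[...,1]<yr[1])).astype(np.uint8)
    c=max(cv2.findContours(m,cv2.RETR_EXTERNAL,cv2.CHAIN_APPROX_NONE)[0],key=cv2.contourArea)
    return m,c[:,0]
E
python3 - <<'E'
from h import *
P1=optics.camera_params('wrist')
z=np.load('wrist1.npz');W=z['W']
sel=W[250:330,300:380]
print('table z',np.median(W[100:140,350:440,2]),'gusset z',np.median(W[265:280,335:345,2]))
m,c=mask_contour(W,8,20,(540,660),(-360,-220))
p=poly_on_plane(P1,c,14)
a=cv2.approxPolyDP(c.reshape(-1,1,2),3,True)[:,0]; print(a.tolist(),np.round(poly_on_plane(P1,a,14),1).tolist())
# bevel in both views
z0=np.load('wrist0.npz');W0=z0['W']
for n,w in (('v0',W0),('v1',W)):
    m,c=mask_contour(w,18,33,(440,600),(-130,90))
    q=w[m>0]; q=q[(q[:,2]>22)]; r=cv2.minAreaRect(q[:,:2].astype(np.float32)); print(n,len(q),np.round(r[0],1),np.round(r[1],1),round(r[2],2),np.median(q[:,2]))
    print(np.round(cv2.boxPoints(r),1).tolist())
    mb=(w[...,2]>5)&(w[...,2]<16)&(w[...,0]>500)&(w[...,0]<620)&(w[...,1]>-110)&(w[...,1]<60)
    b=w[mb]; print('blade',len(b),np.round(b.min(0)),np.round(b.max(0)), [np.round(t,3) for t in fitline(b[:,:2])])
E
```

```text
table z 0.22592073053743889 gusset z 13.95637929822766
[[307, 258], [306, 320], [317, 325], [368, 295], [369, 258]] [[559.4, -239.8], [557.5, -314.0], [569.9, -320.3], [626.2, -282.9], [625.6, -239.6]]
v0 3141 [506.9 -51.4] [151.4  24.8] 73.71 28.14947045167179
[[473.70001220703125, -120.5999984741211], [497.6000061035156, -127.5999984741211], [540.0999755859375, 17.799999237060547], [516.2000122070312, 24.700000762939453]]
blade 2003 [ 502. -110.    5.] [589.  23.  16.] [array([542.971, -64.916], dtype=float32), array([0.741, 0.672], dtype=float32)]
v1 3310 [503.3 -61.5] [130.5  25. ] 73.42 28.31329749002242
[[472.70001220703125, -120.4000015258789], [496.70001220703125, -127.5999984741211], [533.9000244140625, -2.5], [510.0, 4.599999904632568]]
blade 2725 [ 502. -110.    5.] [588.   3.  16.] [array([544.269, -65.65 ], dtype=float32), array([0.764, 0.645], dtype=float32)]
```

arm_command(commands=[[0.1, 43.5, -22.6, 0, 0], [0.1, 43.5, -22.6, 0, 0], [0.1, 43.4, -22.5, 30, 0], [0.1, 0, 0, 45, 0.142], [0.1, 0, 0, 45, 0.142], [0.1, 0, 0, 15, 0], [0.1, 0, 0, 0, 0]])

```text
time: 2.68
ee_pos: [507.2, -49.4, 113.2]
eef_rot: [-3.14, 0.0, 1.29]
wrist_force: [-0.3, 0.3, 1.2]
gripper_width: 0.551
finger_force: 0.0
```

Run:
```python
from h import *
s=read_state();print(s['time'],np.round(s['ee_pos'],1),np.round(s['eef_rot'],3))
im,d,P=cap('wrist','wrist2.png'); w=world(P,d)
m,c=mask_contour(w,22,33,(440,600),(-130,90)); q=w[m>0]
r=cv2.minAreaRect(q[:,:2].astype(np.float32));print(np.round(r[0],1),np.round(r[1],1),r[2],np.round(cv2.boxPoints(r),1).tolist())
im,d,P=cap('scene'); 
w=world(P,d); np.savez('scene2.npz',im=im,d=d,W=w)
m,c=mask_contour(w,3,10,(460,640),(130,340)); c2=cv2.approxPolyDP(c.reshape(-1,1,2),2,True)[:,0];print('blank',np.round(poly_on_plane(P,c2,6),1).tolist())
im,d,P=cap('side','side0.png')
```

```text
2.675 [507.2 -49.4 113.2] [-3.14  0.    1.29]
[506.5 -51.5] [150.9  24.2] 73.42782592773438 [[473.3999938964844, -120.4000015258789], [496.6000061035156, -127.30000305175781], [539.5999755859375, 17.299999237060547], [516.4000244140625, 24.200000762939453]]
blank [[491.7, 131.4], [501.2, 148.0], [498.4, 134.3], [536.4, 147.0], [551.8, 137.0], [530.9, 137.4], [570.2, 131.8], [562.9, 147.3], [585.7, 149.5], [587.4, 133.3], [613.8, 131.0], [597.6, 131.9], [598.8, 143.8], [620.9, 143.5], [636.3, 130.6], [640.5, 138.2], [626.3, 162.9], [638.2, 164.1], [622.9, 176.6], [635.9, 189.7], [625.7, 181.6], [599.0, 201.6], [617.9, 196.9], [611.9, 205.4], [639.8, 206.4], [613.0, 216.9], [617.7, 206.1], [597.4, 208.2], [577.4, 219.2], [587.1, 227.1], [604.3, 220.3], [593.9, 239.1], [609.6, 239.0], [593.7, 248.0], [613.7, 246.3], [609.1, 256.8], [623.6, 254.3], [608.9, 265.6], [621.7, 269.6], [626.3, 259.2], [637.6, 269.7], [636.7, 296.1], [625.5, 285.6], [604.0, 293.2], [600.9, 305.7], [622.3, 298.3], [637.8, 307.2], [606.3, 315.1], [626.1, 314.1], [618.0, 299.8], [584.1, 311.5], [573.0, 326.5], [580.9, 340.4], [558.1, 334.3], [547.4, 340.6], [531.8, 329.7], [527.9, 339.1], [521.4, 327.8], [462.5, 327.4], [459.0, 336.6], [468.5, 322.5], [489.6, 328.3], [497.1, 317.5], [458.5, 312.8], [490.8, 314.4], [485.6, 305.4], [498.3, 303.5], [480.5, 296.5], [490.5, 290.0], [470.2, 270.4], [484.1, 278.7], [487.7, 260.6], [458.9, 266.6], [458.4, 241.8], [484.7, 213.8], [474.4, 212.5], [470.7, 222.6], [461.7, 215.1], [475.6, 206.3], [493.7, 212.9], [494.9, 197.9], [504.1, 205.6], [504.0, 188.1], [516.0, 182.9], [508.0, 177.6], [522.7, 177.0], [526.8, 166.3], [503.9, 152.8], [501.3, 165.8], [476.3, 165.3], [482.8, 159.4], [476.3, 165.3], [492.0, 167.0], [501.2, 156.9], [486.5, 139.9], [477.3, 141.2], [476.2, 156.5], [459.3, 152.6], [471.0, 156.0], [464.4, 144.3]]
```

View pics/side0.png

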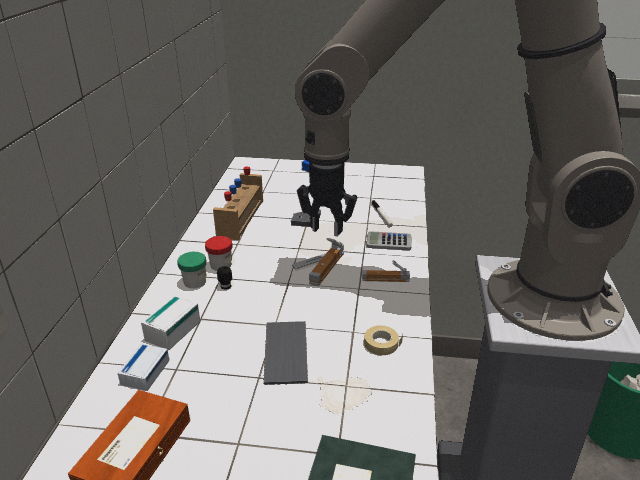

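The side view shows the gripper over the large bevel at (325,262), the gusset at (303,218) and the blank at (287,350). The bevel pose is confirmed at 151 x 24 mm, so I'm going down to grip it.

arm_command(commands=[[0.1, 0, 0, 40, 0], [0.1, 0, 0, 25, 0], [0.1, 0, 0, 14, 0.005], [0.1, 0, 0, 0, 0], [-1, 0, 0, 0, 0], [-1, 0, 0, 0, 0], [-1, 0, 0, 0, 0], [-1, 0, 0, 0, 0], [-1, 0, 0, 0, 0]], squeeze=40)

```text
time: 3.95
ee_pos: [507.9, -49.6, 35.5]
eef_rot: [3.14, -0.001, 1.282]
wrist_force: [-1.8, -0.8, 6.6]
gripper_width: 0.266
finger_force: 39.2
```

arm_command(commands=[[-1, 0, 0, -30, 0], [-1, 0, 0, -35, -0.137], [-1, -45, 3, -20, -0.137], [-1, -48, 3, 0, 0], [-1, -48, 3, 0, 0], [-1, -48, 3, 0, 0], [-1, -48, 3, 0, 0], [-1, -48, 3, 0, 0], [-1, -48, 3, 0, 0], [-1, 0, 0, 0, 0], [-1, 0, 0, 0, 0]])

```text
time: 5.32
ee_pos: [516.8, -382.4, 119.4]
eef_rot: [-3.141, -0.001, 1.556]
wrist_force: [-0.5, 0.3, -4.6]
gripper_width: 0.263
finger_force: 41.7
```

Run:
```python
from h import *
s=read_state();print(s['time'],np.round(s['ee_pos'],1),np.round(s['eef_rot'],3),s['gripper_width'])
im,d,P=cap('wrist','wrist3.png'); w=world(P,d); np.savez('wrist3.npz',im=im,d=d,W=w,P=P['pose'])
m,c=mask_contour(w,8,20,(535,660),(-350,-220))
a=cv2.approxPolyDP(c.reshape(-1,1,2),3,True)[:,0]; print(a.tolist(),np.round(poly_on_plane(P,a,14),1).tolist())
```

```text
5.325 [ 516.8 -382.4  119.4] [-3.141e+00 -1.000e-03  1.556e+00] 0.2626082580829575
[[513, 1], [392, 2], [384, 135], [406, 145], [504, 78]] [[626.7, -243.1], [558.5, -242.6], [556.4, -315.0], [570.4, -321.3], [626.8, -283.3]]
```

View pics/wrist3.png

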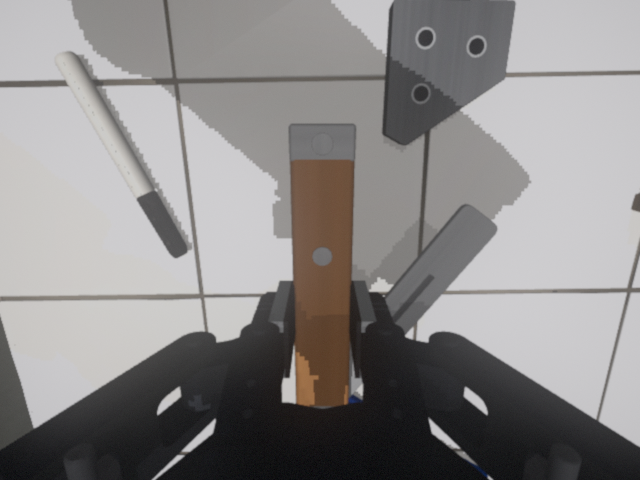

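The held bevel is square in the jaws, with its tail at (322,125) and the blade out to (480,215). The gusset is at the upper right, with its clipped tip at about (400,143).

Run:
```python
from h import *
z=np.load('wrist3.npz');w=z['W'];P=optics.camera_params('wrist')
s=read_state();e=s['ee_pos'];print(np.abs(P['pose']-z['P']).max())
def lines(c,z,segs):
    out=[]
    p=poly_on_plane(P,c,z)
    for a,b in segs:
        a,b=np.array(a,float),np.array(b,float);u=(b-a)/np.linalg.norm(b-a);n=np.array([-u[1],u[0]])
        t=(p-a)@u;k=(abs((p-a)@n)<4)&(t>.12*np.linalg.norm(b-a))&(t<.88*np.linalg.norm(b-a))
        o,v=fitline(p[k]); v=v*np.sign(v@u); out.append((o,v,k.sum(),np.abs((p[k]-o)@[-v[1],v[0]]).mean()))
    return out
m,c=mask_contour(w,12,20,(535,660),(-350,-220))
L=lines(c,14,[((556.4,-315),(558.5,-245)),((570,-321),(627,-283))])
for l in L: print(l, np.arctan2(l[1][0],l[1][1]))
(o1,v1,*_),(o2,v2,*_)=L
t=np.linalg.solve(np.c_[v1,-v2],o2-o1);print('origin',o1+v1*t[0],'angle',np.degrees(np.arctan2(*v2)-np.arctan2(*v1)))
# bevel top in hand
h=w[...,2];mm=((h>95)&(h<125)&(w[...,1]>-400)&(np.abs(w[...,0]-517)<40)); mm[:, :]&=True; mm[280:]=False
q=w[mm];print('stock top z',np.median(q[:,2])); r=cv2.minAreaRect(q[:,:2].astype(np.float32));print(np.round(cv2.boxPoints(r),1).tolist(),r)
# blade
mb=(h>70)&(h<100)&(w[...,0]>540);mb[330:]=False;q=w[mb];print('blade z',np.median(q[:,2]),len(q));r=cv2.minAreaRect(q[:,:2].astype(np.float32));print(np.round(cv2.boxPoints(r),1).tolist())
```

```text
0.6022529697120831
(array([ 557.7408 , -279.18176], dtype=float32), array([0.02657502, 0.99964684]), np.int64(97), np.float64(0.18035974973295513)) 0.026578144324133343
(array([ 599.1126 , -301.49484], dtype=float32), array([0.8326602 , 0.55378425]), np.int64(76), np.float64(0.1414312888112808)) 0.9838941495834533
origin [ 556.39227791 -329.90720942] angle 54.85016676168276
stock top z 112.09392322627419
[[504.70001220703125, -375.70001220703125], [556.5999755859375, -376.5], [557.5999755859375, -309.79998779296875], [505.70001220703125, -309.0]] ((531.1393432617188, -342.75018310546875), (66.76445007324219, 51.946746826171875), 89.1314468383789)
blade z 94.59412775245845 5830
[[540.5, -392.20001220703125], [557.5, -404.8999938964844], [595.7000122070312, -354.0], [578.7999877929688, -341.29998779296875]]
```

arm_command(commands=[[-1, -1, 20, 20, 0.01], [-1, 0, 0, 40, 0], [-1, 0, 0, 18, 0], [-1, 0, 0, 4, 0], [-1, 0, 0, 0, 0], [-1, 0, 0, 0, 0]])

```text
time: 6.12
ee_pos: [537.6, -384.5, 38.6]
eef_rot: [3.14, 0.001, 1.546]
wrist_force: [0.3, -0.2, -4.6]
gripper_width: 0.264
finger_force: 41.6
```

arm_command(commands=[[-1, 0, 0, 2.5, 0], [-1, 0, 0, 1, 0], [-1, 0, 0, 0, 0], [-1, 0, 0, 0, 0]])

```text
time: 6.62
ee_pos: [537.5, -384.5, 35.6]
eef_rot: [3.14, 0.001, 1.546]
wrist_force: [-6.3, 3.8, 16.5]
gripper_width: 0.267
finger_force: 44.1
```

arm_command(commands=[[-1, 0, 0, -0.6, 0], [-1, 12, 1, 0, 0], [-1, 12, 1, 0, 0], [-1, 0, 1, 0, 0], [-1, 0, 0, 0, 0], [-1, 0, 0, 0, 0]])

```text
time: 7.38
ee_pos: [540.9, -359.7, 35.6]
eef_rot: [3.141, -0.0, 1.546]
wrist_force: [-5.1, 5.2, 15.2]
gripper_width: 0.26
finger_force: 43.9
```

arm_command(commands=[[-1, 0, 0, -0.6, 0], [-1, 0, 1, 0, 0], [-1, 0, 0, 0, 0], [-1, 0, 0, 0, 0]])

```text
time: 7.88
ee_pos: [541.0, -359.8, 35.6]
eef_rot: [-3.14, -0.001, 1.546]
wrist_force: [-8.6, 5.4, 14.4]
gripper_width: 0.264
finger_force: 43.9
```

arm_command(commands=[[-1, 0, 0.6, 0, 0], [-1, 0, 0.6, 0, 0], [-1, 0, 0, 0, 0], [-1, 0, 0, 0, 0]])

```text
time: 8.38
ee_pos: [541.6, -359.9, 35.6]
eef_rot: [-3.14, -0.001, 1.545]
wrist_force: [-11.5, 5.3, 17.6]
gripper_width: 0.267
finger_force: 44.2
```

arm_command(commands=[[-1, 0, 0, -1.2, 0], [-1, 0, 0, 0, 0], [-1, 0, 0, 0, 0]])

```text
time: 8.75
ee_pos: [542.9, -360.1, 36.0]
eef_rot: [-3.141, -0.0, 1.546]
wrist_force: [-0.1, 0.2, -4.9]
gripper_width: 0.268
finger_force: 41.7
```

arm_command(commands=[[-1, 0, 0.5, 0.3, 0], [-1, 6, 0, 0, 0], [-1, 9, 0, 0, 0], [-1, 9, 0, 0, 0], [-1, 9, 0, 0, 0], [-1, 9, 0, 0, 0], [-1, 9, 0, 0, 0], [-1, 5, 0, 0, 0], [-1, 0, 0, 0, 0], [-1, 0, 0, 0, 0]])

```text
time: 10.0
ee_pos: [544.7, -304.5, 35.9]
eef_rot: [-3.142, 0.0, 1.545]
wrist_force: [0.2, 0.1, -4.6]
gripper_width: 0.266
finger_force: 41.7
```

Run:
```python
from h import *
s=read_state();print(s['time'],np.round(s['ee_pos'],1),np.round(s['eef_rot'],4),np.round(s['wrist_torque'],2))
im,d,P=cap('wrist'); im2,d2,P2=cap('scene'); im3,d3,P3=cap('side')
A=np.array(P3['pose'])
p=np.linalg.inv(A)@[570,-310,15,1];u=int(P3['fx']*p[0]/p[2]+P3['cx']);v=int(P3['fy']*p[1]/p[2]+P3['cy'])
p=np.linalg.inv(P2['pose'])@[570,-310,15,1];u2=int(P2['fx']*p[0]/p[2]+P2['cx']);v2=int(P2['fy']*p[1]/p[2]+P2['cy']);print(u,v,u2,v2)
def cr(i,u,v): return cv2.resize(i[max(v-35,0):v+35,u-40:u+40],(400,350))
o=np.hstack([cr(im3,u,v),cv2.resize(im,(400,350))]);cv2.imwrite('pics/c4.png',o[:,:,::-1])
```

```text
10.0 [ 544.7 -304.5   35.9] [-3.1415e+00  1.0000e-04  1.5455e+00] [0.04 0.03 0.01]
316 209 380 228
```

View pics/c4.png

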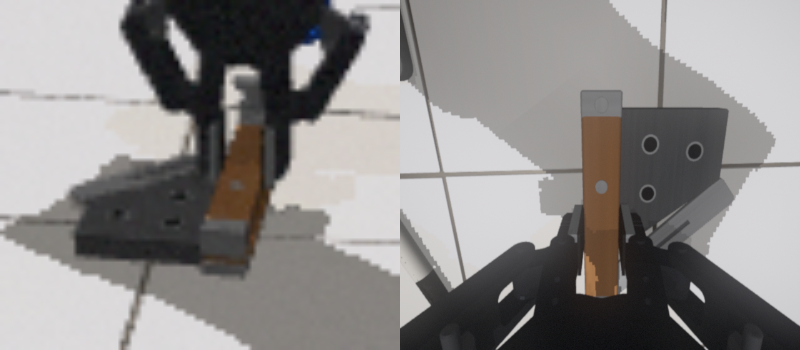

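Wrist half: the stock lies alongside the gusset's near side and the blade is against the slant at about (690,215). The tail has 10 to 16 mm still to go. I'll move 11 mm on and then measure the tail against the gusset's end.

arm_command(commands=[[-1, 0, 0.5, 0.3, 0], [-1, 5, 0, 0, 0], [-1, 4, 0, 0, 0], [-1, 2, 0, 0, 0], [-1, 0, 0, 0, 0], [-1, 0, 0, 0, 0]])

```text
time: 10.9
ee_pos: [545.6, -292.8, 35.6]
eef_rot: [-3.141, -0.001, 1.546]
wrist_force: [-0.8, 2.0, 0.4]
gripper_width: 0.261
finger_force: 42.2
```

```bash
cat > meas.py <<'E'
from h import *
s=read_state();e=s['ee_pos'];print(s['time'],np.round(e,2),np.round(s['eef_rot'],4),np.round(s['wrist_force'],1))
im,d,P=cap('wrist','m%d.png'%int(s['time']*100)); w=world(P,d); np.savez('m.npz',im=im,d=d,W=w,P=P['pose'])
def along(c,z,ax,sel):
    p=poly_on_plane(P,c,z);return p
u=np.array([.0255,.9997]);n=np.array([.9997,-.0255])
h=w[...,2]; valid=(np.arange(480)<330)[:,None]&np.ones(640,bool)[None]
O=np.array([556.2,-329.9])
g=np.stack([(w[...,:2]-O)@n,(w[...,:2]-O)@u],-1)
G=(h>11)&(h<17)&valid&(g[...,1]>-10)&(g[...,1]<100)&(g[...,0]>-5)&(g[...,0]<80)
S=(h>24)&(h<31)&valid&(np.abs(g[...,0]+12)<22)&(g[...,1]>60)
B=(h>5.5)&(h<12.2)&valid&(g[...,0]>5)&(g[...,1]>-30)&(g[...,1]<75)&(g[...,0]<110)
gp=g[G];sp=g[S]
k=gp[(gp[:,0]>10)&(gp[:,0]<60)];print('gusset end y',np.percentile(k[:,1],99.5),'far x',np.percentile(gp[:,0],99.5))
k=gp[(gp[:,1]>70)];print('gusset near x',np.percentile(k[:,0],.5))
k=sp[np.abs(sp[:,0]+12)<8];print('tail y',np.percentile(k[:,1],99.5), 'stock x (y>95)',np.percentile(sp[sp[:,1]>95][:,0],[.5,50,99.5]),'top',np.median(w[S][:,2]))
k=sp[sp[:,1]>98];r=cv2.minAreaRect(k.astype(np.float32));print('rect',np.round(cv2.boxPoints(r),1).tolist())
print('blade n',B.sum())
E
python3 meas.py
```

```text
10.9 [ 545.61 -292.83   35.62] [-3.1414e+00 -5.0000e-04  1.5461e+00] [-0.8  2.   0.4]
gusset end y 88.98030638176685 far x 76.91851924178007
gusset near x 1.7667246629649893
tail y 110.04396287175669 stock x (y>95) [-23.45621815 -11.46555875   0.29866846] top 28.200740549173105
rect [[-23.700000762939453, 110.0999984741211], [-23.700000762939453, 98.0], [0.6000000238418579, 98.0], [0.5, 110.0999984741211]]
blade n 3831
```

arm_command(commands=[[-1, 1.5, 0.3, 0, 0], [-1, 1, 0, 0, 0], [-1, 0, 0, 0, 0], [-1, 0, 0, 0, 0]])

```text
time: 11.45
ee_pos: [545.7, -291.3, 35.7]
eef_rot: [-3.142, 0.0, 1.545]
wrist_force: [-2.8, -4.9, 0.1]
gripper_width: 0.266
finger_force: 42.2
```

```bash
cat >> meas.py <<'E'
# dark/bright blade: fit inner & outer edges via contour of blade mask beyond gusset far end
gray=cv2.cvtColor(im,cv2.COLOR_RGB2GRAY)
crop=cv2.resize(im[60:330,260:600],(800,635)[:2],interpolation=cv2.INTER_CUBIC)[:600]
cv2.imwrite('pics/z%d.png'%int(s['time']*100),crop[:,:,::-1])
bp=g[B]; r=cv2.minAreaRect(bp.astype(np.float32)); print(r)
E
python3 meas.py; ls pics
```

```text
11.45 [ 545.71 -291.26   35.67] [-3.1415e+00  5.0000e-04  1.5453e+00] [-2.8 -4.9  0.1]
gusset end y 89.00447619074426 far x 76.52918553582693
gusset near x 1.7963577201006562
tail y 111.58124370182603 stock x (y>95) [-23.42640578 -11.38994234   0.27249939] top 28.203074120346088
rect [[-23.700000762939453, 98.0], [0.6000000238418579, 98.0], [0.6000000238418579, 111.5999984741211], [-23.700000762939453, 111.5999984741211]]
blade n 3695
((49.71063232421875, 52.92611312866211), (61.70280456542969, 74.63336181640625), 25.58462905883789)
c4.png
m1090.png
m1145.png
sc_crop.png
scene0.png
side0.png
wrist0.png
wrist1.png
wrist2.png
wrist3.png
z1145.png
```

View pics/z1145.png

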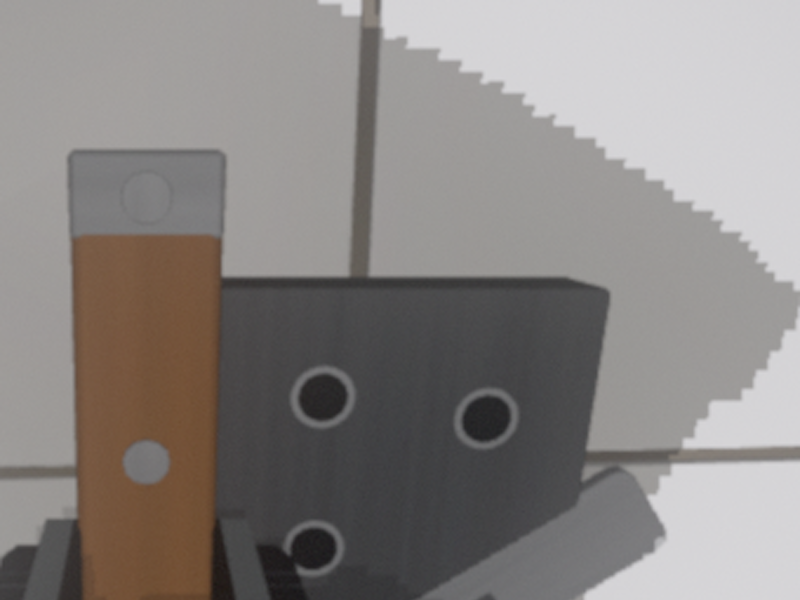

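The stock is flush along the near side, with its tail top edge at crop Y=151 and the gusset's top end edge at Y≈289. The blade lies along the slant with its tip at (640,500). I'll work out the remaining distance and the blade angle from sub-pixel edges.

```bash
cat > edge.py <<'E'
from h import *
z=np.load('m.npz');im=z['im'];P=optics.camera_params('wrist');P['pose']=z['P']
gray=cv2.GaussianBlur(cv2.cvtColor(im,cv2.COLOR_RGB2GRAY),(3,3),0).astype(float)
u=np.array([.0255,.9997]);n=np.array([.9997,-.0255]);O=np.array([556.2,-329.9])
def proj(gx,gy,zz):
    p=O+gx*n+gy*u; q=np.linalg.inv(P['pose'])@[p[0],p[1],zz,1]; return P['fx']*q[0]/q[2]+P['cx'],P['fy']*q[1]/q[2]+P['cy']
def edge(a,b,zz,half=4,N=40):
    """a,b: gusset-frame ends of an expected edge at height zz; returns fitted edge (gusset coords), angle from +y to +x"""
    a,b=np.array(a,float),np.array(b,float);t=(b-a)/np.linalg.norm(b-a);m=np.array([-t[1],t[0]])
    o=np.linspace(-half,half,81);pts=[]
    for k in np.linspace(0,1,N):
        c=a+(b-a)*k; uv=np.array([proj(*(c+m*x),zz) for x in o],np.float32)
        pr=cv2.remap(gray.astype(np.float32),uv[None,:,0],uv[None,:,1],cv2.INTER_LINEAR)[0]
        g=np.abs(np.gradient(pr)); i=g.argmax()
        if g[i]>.4*1: pts.append(c+m*o[i])
    pts=np.array(pts);q,v=fitline(pts);v=v*np.sign(v@t);r=np.abs((pts-q)@[-v[1],v[0]])
    q,v=fitline(pts[r<max(.4,np.median(r)*2)]);v=v*np.sign(v@t)
    return q,np.arctan2(v[0],v[1]),np.median(r),len(pts)
E
python3 - <<'E'
from edge import *
te=111.6
print('tail',edge((-20,te),(-4,te),28.2))
print('end',edge((8,89.5),(55,89.5),14))
s,c=np.sin(.96),np.cos(.96)
print('slope',edge((40*s,40*c),(76*s,76*c),14,3))
# blade outer edge: 20 mm outside slope
k=np.array([c,-s])
for zz in (11.2,):
    print('outer',edge(np.array([85*s,85*c])+20*k,np.array([45*s,45*c])+20*k,zz,5))
print(proj(45*s+20*c,45*c-20*s,11),proj(85*s+20*c,85*c-20*s,11))
E
```

```text
tail (array([-12.246154, 112.009995], dtype=float32), np.float64(1.560571279168052), np.float64(0.10636057959194725), 40)
end (array([30.776922, 90.8     ], dtype=float32), np.float64(1.5705392265737808), np.float64(0.09395813907031111), 40)
slope (array([47.80453 , 32.847908], dtype=float32), np.float64(0.9613645391487666), np.float64(0.07877865407777826), 40)
outer (array([68.55093 , 23.288603], dtype=float32), np.float64(-2.196791384579738), np.float64(0.6906709042277986), 38)
(np.float64(445.9016689823226), np.float64(346.37481579050115)) (np.float64(521.4741518469386), np.float64(303.3297056049905))
```

arm_command(commands=[[-1, 0.7, 0, 0, 0], [-1, 0.6, 0, 0, 0], [-1, 0, 0, 0, 0], [-1, 0, 0, 0, 0]])

```text
time: 12.0
ee_pos: [545.7, -289.9, 35.7]
eef_rot: [-3.141, 0.0, 1.545]
wrist_force: [-2.7, -4.3, 0.0]
gripper_width: 0.265
finger_force: 42.2
```

```bash
cat > e2.py <<'E'
from edge import *
s,c=np.sin(.96),np.cos(.96);k=np.array([c,-s])
te=112.7
print('tail',edge((-20,te),(-4,te),28.2))
print('end',edge((8,89.5),(55,89.5),14))
print('slope',edge((40*s,40*c),(76*s,76*c),14,3))
for a,b in((84,45),(82,58)): print('outer',edge(np.array([a*s,a*c])+20.5*k,np.array([b*s,b*c])+20.5*k,11.2,3))
E
python3 meas.py|head -1; python3 e2.py
```

```text
12.0 [ 545.72 -289.92   35.65] [-3.1415e+00  4.0000e-04  1.5453e+00] [-2.7 -4.3  0. ]
tail (array([-12.246154, 113.39    ], dtype=float32), np.float64(1.570253181611727), np.float64(0.011203884624969206), 40)
end (array([35.597435, 90.92    ], dtype=float32), np.float64(1.569559523568838), np.float64(0.03803327785197996), 40)
slope (array([47.338997, 32.54716 ], dtype=float32), np.float64(0.9644037870096713), np.float64(0.08312931466285836), 40)
outer (array([69.110954, 23.892921], dtype=float32), np.float64(-2.1880183225686567), np.float64(0.23653015340070252), 34)
outer (array([67.373146, 22.601362], dtype=float32), np.float64(-2.1815926161911907), np.float64(0.15651819065885397), 40)
```

arm_command(commands=[[-0.15, 0, 0, 0, 0], [-0.15, 0, 0, 0, 0], [-0.15, 0, 0, 0, 0], [-0.15, 0, 0, -15, 0], [-0.15, 0, 0, -35, 0], [-1, 0, 0, -35, 0], [-1, -25.6, 0, 0, 0], [-1, 0, 0, 0, 0], [-1, 0, 0, 0, 0]])

```text
time: 13.18
ee_pos: [545.3, -314.6, 121.0]
eef_rot: [3.141, -0.0, 1.546]
wrist_force: [0.1, 0.8, 0.4]
gripper_width: -0.001
finger_force: 0.0
```

```bash
python3 meas.py|head -1; python3 e2.py
```

```text
13.175 [ 545.3  -314.65  120.98] [ 3.1415e+00 -3.0000e-04  1.5457e+00] [0.1 0.8 0.4]
tail (array([-11.220512, 113.57    ], dtype=float32), np.float64(1.5264777614328382), np.float64(0.04311907291412637), 40)
end (array([29.330769, 89.04    ], dtype=float32), np.float64(1.5722591383430056), np.float64(0.0738053629250729), 40)
slope (array([49.084312, 33.59511 ], dtype=float32), np.float64(0.9574372977294289), np.float64(0.07145139912618198), 40)
outer (array([63.797333, 19.594372], dtype=float32), np.float64(-2.179324874653928), np.float64(0.09500500715396443), 40)
outer (array([67.63123 , 22.232727], dtype=float32), np.float64(-2.181379570780246), np.float64(0.07565563840995793), 40)
```

Run:
```python
from edge import *
print('left',edge((-24,70),(-24,110),28.2,3)); print('right',edge((0,93),(0,111),28.2,3)); print('right long',edge((0,60),(0,111),28.2,3))
print('near',edge((0,40),(0,85),14,2))
cv2.imwrite('pics/q.png',cv2.resize(im[120:420,170:570],(800,600))[:,:,::-1])
```

```text
left (array([-23.595  ,  89.89744], dtype=float32), np.float64(-0.02094121463229317), np.float64(0.14062843261620944), 40)
right (array([  0.4264286, 102.283516 ], dtype=float32), np.float64(0.01682980462082822), np.float64(0.1352867828362168), 40)
right long (array([-5.0735295e-02,  8.5076920e+01], dtype=float32), np.float64(0.025706129065940966), np.float64(0.19303152228777226), 40)
near (array([ 0.31   , 62.73077], dtype=float32), np.float64(-0.009266690540379197), np.float64(0.04118870511794317), 28)
```

View pics/q.png

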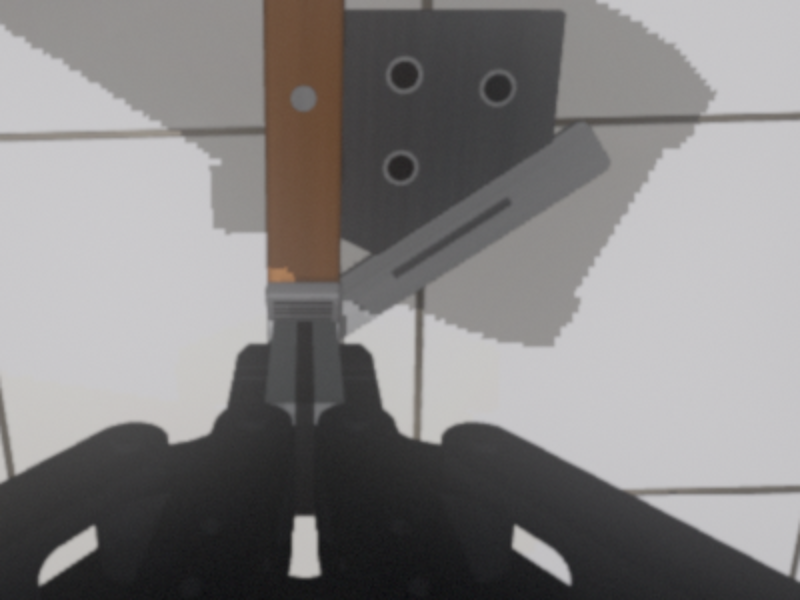

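The crop shows the stock flush along the near side, the blade flush along the slant past the clipped tip at (360,245), and the closed fingers over the lever at (305,300). Now I'll press.

arm_command(commands=[[-1, 0, 0, 30, 0], [-1, 0, 0, 15, 0], [-1, 0, 0, 6, 0], [-1, 0, 0, 6, 0], [-1, 0, 0, 5, 0], [-1, 0, 0, 2, 0], [-1, 0, 0, 0, 0], [-1, 0, 0, 0, 0]])

```text
time: 14.22
ee_pos: [545.1, -315.3, 56.7]
eef_rot: [-3.141, 0.0, 1.545]
wrist_force: [0.9, -0.3, -0.2]
gripper_width: 0.001
finger_force: 0.0
```

arm_command(commands=[[-1, 0, 0, 1, 0], [-1, 0, 0, 0.7, 0], [-1, 0, 0, 0, 0], [-1, 0, 0, 0, 0]])

```text
time: 14.72
ee_pos: [545.3, -315.2, 55.1]
eef_rot: [3.141, 0.0, 1.546]
wrist_force: [-1.7, -0.5, 5.0]
gripper_width: -0.002
finger_force: 2.7
```

arm_command(commands=[[-1, 0, 0, 0.6, 0], [-1, 0, 0, 0.4, 0], [-1, 0, 0, 0, 0], [-1, 0, 0, 0, 0]])

```text
time: 15.22
ee_pos: [545.5, -315.3, 54.8]
eef_rot: [3.141, 0.0, 1.546]
wrist_force: [-4.2, 2.6, 17.1]
gripper_width: -0.003
finger_force: 8.1
```

arm_command(commands=[[-1, 0, 0, -15, 0], [-1, 0, 0, -50, 0], [-0.15, 25, 0, 0, 0], [-0.15, 0, 0, 0, 0], [-0.15, 0, 0, 0, 0]])

```text
time: 15.85
ee_pos: [545.9, -290.3, 119.1]
eef_rot: [-3.142, 0.0, 1.546]
wrist_force: [0.1, 0.6, -0.2]
gripper_width: 0.424
finger_force: 0.0
```

```bash
python3 meas.py|head -1; python3 e2.py
python3 - <<'E'
from h import *
im,d,P=cap('scene');w=world(P,d);im3,d3,P3=cap('side');w3=world(P3,d3)
for n,W in(('scene',w),('side',w3)):
    m=(abs(W[...,0]-545)<14)&(W[...,1]>-352)&(W[...,1]<-290)&(W[...,2]>20)&(W[...,2]<85); print(n,m.sum(),np.percentile(W[m][:,2],[50,90,99]) if m.sum() else '')
z=np.load('wrist1.npz')
E
```

```text
15.85 [ 545.85 -290.32  119.06] [-3.1415e+00  2.0000e-04  1.5459e+00] [ 0.1  0.6 -0.2]
tail (array([-12.65641, 113.58   ], dtype=float32), np.float64(1.6039974411166569), np.float64(0.07862467872790802), 40)
end (array([31.620512, 90.33    ], dtype=float32), np.float64(1.57172475441569), np.float64(0.13402972306075495), 40)
slope (array([47.066635, 32.292393], dtype=float32), np.float64(0.9612398808583522), np.float64(0.07945646371879361), 40)
outer (array([61.292248, 17.76731 ], dtype=float32), np.float64(-2.1911552616685777), np.float64(0.16603484160729093), 40)
outer (array([67.15051 , 22.060968], dtype=float32), np.float64(-2.179820012149814), np.float64(0.12535616167743255), 40)
scene 132 [32.51326755 42.40404958 44.87450203]
side 126 [34.8881637  38.67500767 42.42939555]
```

arm_command(commands=[[-0.15, 0.3, 0, 40, 0], [-0.15, 0, 0, 30, 0], [-0.15, 0, 0, 12.5, 0], [-0.15, 0, 0, 0, 0], [-1, 0, 0, 0, 0], [-1, 0, 0, 0, 0], [-1, 0, 0, 0, 0], [-1, 0, 0, 0, 0]], squeeze=50)

```text
time: 17.0
ee_pos: [545.7, -290.2, 37.5]
eef_rot: [3.141, 0.0, 1.545]
wrist_force: [-5.1, -0.9, 5.6]
gripper_width: 0.266
finger_force: 50.3
```

arm_command(commands=[[-1, 0, 0, -30, 0], [-1, 0, 0, -50, 0], [-1, 30, -7, -50, 0], [-1, 46, -10, -50, 0], [-1, 49, -10, -12, 0], [-1, 49, -10, 0, 0], [-1, 49, -10, 0, 0], [-1, 49, -10, 0, 0], [-1, 49, -10, 0, 0], [-1, 49, -10, 0, 0], [-1, 49, -10, 0, 0], [-1, 49, -10, 0, 0]])

```text
time: 18.5
ee_pos: [461.0, 177.9, 224.8]
eef_rot: [3.14, -0.001, 1.546]
wrist_force: [1.2, 0.1, -5.5]
gripper_width: 0.261
finger_force: 50.5
```

arm_command(commands=[[-1, 0, 0, 0, 0], [-1, 0, 0, 0, 0]])

```text
time: 18.75
ee_pos: [461.5, 176.1, 224.3]
eef_rot: [3.141, 0.0, 1.546]
wrist_force: [0.4, -1.0, -5.5]
gripper_width: 0.259
finger_force: 50.5
```

Run:
```python
from h import *
s=read_state();print(s['time'],np.round(s['ee_pos'],1),np.round(s['eef_rot'],4))
im,d,P=cap('wrist','wrist5.png');w=world(P,d);np.savez('w5.npz',im=im,d=d,W=w,P=P['pose'])
m,c=mask_contour(w,3,9,(470,660),(120,380));m=cv2.morphologyEx(m,cv2.MORPH_OPEN,np.ones((5,5)))
c=max(cv2.findContours(m,0,1)[0],key=cv2.contourArea)
a=cv2.approxPolyDP(c,4,True)[:,0];print(a.tolist(),np.round(poly_on_plane(P,a,6),1).tolist())
r=cv2.minAreaRect(poly_on_plane(P,c[:,0],6).astype(np.float32));print(r,np.round(cv2.boxPoints(r),1).tolist())
h=w[...,2];B=(h>185)&(h<215)&(w[...,0]>np.interp(0,[0],[s['ee_pos'][0]])+14);q=w[B];print(len(q),cv2.minAreaRect(q[:,:2].astype(np.float32)))
```

```text
18.75 [461.5 176.1 224.3] [3.141e+00 1.000e-04 1.546e+00]
[[449, 18], [358, 39], [387, 222], [466, 207], [464, 171], [458, 168], [463, 160]] [[573.5, 335.4], [496.2, 321.3], [525.6, 157.6], [602.5, 170.9], [597.5, 205.9], [591.5, 208.9], [595.6, 216.2]]
((549.38330078125, 246.1466827392578), (80.40467071533203, 169.81385803222656), 10.2918119430542) [[494.70001220703125, 322.5], [525.0, 155.39999389648438], [604.0999755859375, 169.8000030517578], [573.7999877929688, 336.8999938964844]]
4942 ((520.3954467773438, 149.98916625976562), (89.87862396240234, 74.10972595214844), 0.0009915969567373395)
```

View pics/wrist5.png

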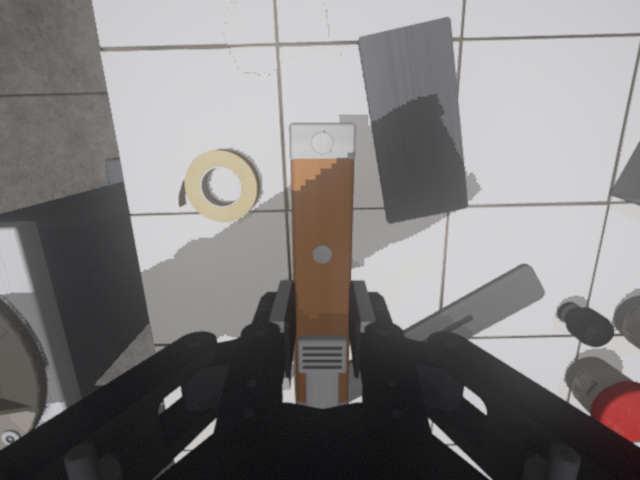

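The wrist view shows the blank at about (412,120), its near edge running from (358,39) to (387,222), measured at 80.4 x 169.8 mm. The lever lies flat at (322,355), and the tape roll at (222,186) is clear of the path.

arm_command(commands=[[-1, 0, 0, 0, -0.102], [-1, 0, 0, 0, -0.103], [-1, 27, 19, 30, 0], [-1, 28, 20, 40, 0], [-1, 0, 0, 50, 0], [-1, 0, 0, 25, 0], [-1, 0, 0, 0, 0], [-1, 0, 0, 0, 0]])

```text
time: 19.8
ee_pos: [490.9, 237.2, 80.2]
eef_rot: [3.14, -0.0, 1.75]
wrist_force: [0.3, 0.8, -5.2]
gripper_width: 0.26
finger_force: 50.5
```

```bash
cat > bm.py <<'E'
from h import *
import edge as E
s=read_state();e=s['ee_pos'];print(s['time'],np.round(e,2),np.round(s['eef_rot'],4),np.round(s['wrist_force'],1))
im,d,P=cap('wrist','b%d.png'%int(s['time']*100));w=world(P,d)
np.savez('m.npz',im=im,d=d,W=w,P=P['pose'])
E.P=P;E.gray=cv2.GaussianBlur(cv2.cvtColor(im,cv2.COLOR_RGB2GRAY),(3,3),0).astype(float)
E.O=np.array([510,239.]);E.u=np.array([-.1787,.9839]);E.n=np.array([.9839,.1787])
g=np.stack([(w[...,:2]-E.O)@E.n,(w[...,:2]-E.O)@E.u],-1);h=w[...,2]
zt=e[2]-37.5+28
S=(abs(h-zt)<4)&(abs(g[...,0]-(e[:2]-E.O)@E.n)<20);S[280:]=False
q=g[S];print('stock z',np.median(h[S]),'x',np.percentile(q[:,0],[1,99]),'tail',np.percentile(q[:,1],99))
y0=(e[:2]-E.O)@E.u+80
if y0<75: print('near edge',E.edge((0,y0),(0,min(84,y0+40)),6,5))
x=(e[:2]-E.O)@E.n
for o in(-12,12): print('stock edge',o,E.edge((x+o,y0-45),(x+o,y0-10),np.median(h[S]),2.5))
E
python3 bm.py
```

```text
19.8 [490.93 237.18  80.18] [ 3.1401e+00 -3.0000e-04  1.7497e+00] [ 0.3  0.8 -5.2]
stock z 71.00791169185823 x [-30.93051483  -7.45778614] tail 74.86055637624989
stock edge -12 (array([-30.840824,  54.43015 ], dtype=float32), np.float64(-0.010348157137515787), np.float64(0.1232125658947879), 40)
stock edge 12 (array([-5.8720746, 55.106678 ], dtype=float32), np.float64(-0.0004888336018309679), np.float64(0.09063506213482855), 40)
```

arm_command(commands=[[-1, 0, 0, 25, 0], [-1, 0, 0, 13, 0], [-1, 0, 0, 3, 0], [-1, 0, 0, 0, 0], [-1, 0, 0, 0, 0]])

```text
time: 20.48
ee_pos: [490.4, 237.6, 38.6]
eef_rot: [3.141, -0.0, 1.751]
wrist_force: [0.1, 1.3, -6.4]
gripper_width: 0.262
finger_force: 50.5
```

```bash
python3 bm.py
python3 - <<'E'
import bm,sys
from edge import *
import edge as E
for a,b in((35,75),(45,82),(20,60)): print('near',edge((0,a),(0,b),6,4))
E
```

```text
20.475 [490.39 237.65  38.59] [ 3.1407e+00 -4.0000e-04  1.7507e+00] [ 0.1  1.3 -6.4]
stock z 29.41577542889543 x [-31.43088547  -7.97379222] tail 75.43211173579327
stock edge -12 (array([-31.366957,  54.672993], dtype=float32), np.float64(-0.010736779762402816), np.float64(0.13162784324129978), 40)
stock edge 12 (array([-7.402894, 55.929405], dtype=float32), np.float64(0.03483303131260732), np.float64(0.33358239859087835), 40)
20.525 [490.3  237.66  38.54] [ 3.1408e+00 -3.0000e-04  1.7508e+00] [-0.4  0.4 -4.7]
stock z 29.36676046933556 x [-31.49079303  -8.02799645] tail 75.4107135002329
stock edge -12 (array([-31.411486,  54.705036], dtype=float32), np.float64(-0.011879281304632684), np.float64(0.10127610461308788), 40)
stock edge 12 (array([-7.6677356, 50.038372 ], dtype=float32), np.float64(0.025894239958644608), np.float64(0.3381615444922293), 40)
near (array([ 0.24000001, 51.82051   ], dtype=float32), np.float64(0.002901748931583865), np.float64(0.1074399480787226), 40)
near (array([ 0.29   , 60.84359], dtype=float32), np.float64(0.0010710518068810574), np.float64(0.11089192001352048), 40)
near (array([ 0.33   , 41.23077], dtype=float32), np.float64(-0.0016959468918768823), np.float64(0.11677500534614937), 40)
```

arm_command(commands=[[-1, 0, 3.5, 0.4, 0], [-1, 0, 3, 0.4, 0], [-1, 0, 1, 0, 0], [-1, 0, 0.6, 0, 0], [-1, 0, 0.6, 0, 0], [-1, 0, 0, 0, 0], [-1, 0, 0, 0, 0]])

```text
time: 21.45
ee_pos: [497.8, 239.0, 37.5]
eef_rot: [-3.14, 0.0, 1.751]
wrist_force: [-10.8, -1.9, 11.3]
gripper_width: 0.258
finger_force: 52.4
```

arm_command(commands=[[-1, 0, 0, -0.7, 0], [-1, 0, 0.3, 0, 0], [-1, 0, 0, 0, 0], [-1, 0, 0, 0, 0]])

```text
time: 21.95
ee_pos: [498.8, 239.1, 37.8]
eef_rot: [-3.142, -0.0, 1.751]
wrist_force: [-1.6, 0.7, -2.9]
gripper_width: 0.259
finger_force: 50.7
```

arm_command(commands=[[-1, 0, 0.5, 0, 0], [-1, 0, 0.3, 0, 0], [-1, 0, 0, 0, 0], [-1, 0, 0, 0, 0]])

```text
time: 22.45
ee_pos: [498.9, 239.1, 37.7]
eef_rot: [-3.14, 0.0, 1.751]
wrist_force: [-6.0, 0.1, -0.6]
gripper_width: 0.262
finger_force: 51.1
```

```bash
python3 bm.py
```

```text
22.45 [498.9  239.14  37.66] [-3.1402e+00  2.0000e-04  1.7510e+00] [-6.   0.1 -0.6]
stock z 28.376587871783343 x [-22.85870445   0.56220603] tail 75.36549687142016
stock edge -12 (array([-22.829844,  55.16078 ], dtype=float32), np.float64(-0.011463597716942988), np.float64(0.0929736613940734), 40)
stock edge 12 (array([ 0.4076568, 55.16078  ], dtype=float32), np.float64(0.01698239168496041), np.float64(0.1640360993452561), 40)
```

arm_command(commands=[[-1, 0, -0.2, 0.3, 0], [-1, 0, 0, 0, 0], [-0.2, 0, 0, 0, 0], [-0.2, 0, 0, 0, 0], [-0.2, 0, 0, 0, 0], [-0.2, 0, 0, 0, 0], [-0.2, 0, 0, -15, 0], [-0.2, 0, 0, -40, 0], [-0.2, 0, 0, -40, 0], [-0.2, -30, 0, -40, 0], [-0.2, 0, 0, 0, 0], [-0.2, 0, 0, 0, 0]])

```text
time: 24.0
ee_pos: [504.6, 209.8, 172.9]
eef_rot: [3.141, -0.0, 1.751]
wrist_force: [1.1, 0.7, 0.0]
gripper_width: 0.397
finger_force: 0.0
```

```bash
cat > fin.py <<'E'
from h import *
import edge as E
s=read_state();print(s['time'],np.round(s['ee_pos'],1))
im,d,P=cap('wrist','fin%d.png'%int(s['time']*100));w=world(P,d);E.P=P;E.gray=cv2.GaussianBlur(cv2.cvtColor(im,cv2.COLOR_RGB2GRAY),(3,3),0).astype(float)
E.O=np.array([510,239.]);E.u=np.array([-.1787,.9839]);E.n=np.array([.9839,.1787])
g=np.stack([(w[...,:2]-E.O)@E.n,(w[...,:2]-E.O)@E.u],-1);h=w[...,2]
S=(h>24)&(h<31)&(abs(g[...,0]+12)<25)&(abs(g[...,1])<90);S[330:]=False
r=cv2.minAreaRect(g[S].astype(np.float32));print('stock',r,np.median(h[S]))
print('left',E.edge((-24,0),(-24,70),28,3),'right',E.edge((0,0),(0,70),28,3))
print('blank far',E.edge((80,10),(80,75),6,4),'end',E.edge((20,85),(70,85),6,4))
s_,c_=np.sin(.96),np.cos(.96);p0=np.array([-12,-59.4])
for off in(10,-10):
    k=p0+off*np.array([c_,-s_]);print('blade',off,E.edge(k+50*np.array([s_,c_]),k+105*np.array([s_,c_]),11,4))
E
python3 fin.py
```

```text
24.0 [504.6 209.8 172.9]
stock ((-11.484660148620605, 0.0589447021484375), (24.036773681640625, 150.73974609375), 0.009195034392178059) 28.180458344576635
left (array([-23.0925  ,  32.128204], dtype=float32), np.float64(0.007663802433123036), np.float64(0.21910189219678755), 40) right (array([ 0.35999998, 35.897434  ], dtype=float32), np.float64(0.0118692679458785), np.float64(0.19392518645677825), 40)
blank far (array([80.82    , 39.333332], dtype=float32), np.float64(-0.007522301127131353), np.float64(0.42847989728130875), 40) end (array([45.384617, 85.19    ], dtype=float32), np.float64(1.5716675679205092), np.float64(0.10223391560766129), 40)
blade 10 (array([ 51.33638 , -28.998468], dtype=float32), np.float64(0.9882298873203522), np.float64(0.2395158210316339), 40)
blade -10 (array([48.03725 , -7.565283], dtype=float32), np.float64(0.9864491608965993), np.float64(0.10669067452163802), 40)
```

arm_command(commands=[[-0.2, -45, 0, -20, 0], [-0.2, -45, 0, -20, 0], [-0.2, -20, 0, 0, 0], [-0.2, 0, 0, 0, 0], [-0.2, 0, 0, 0, 0], [-0.2, 0, 0, 0, 0]])

```text
time: 24.8
ee_pos: [524.1, 102.7, 212.0]
eef_rot: [-3.141, -0.0, 1.753]
wrist_force: [0.0, 0.2, -0.1]
gripper_width: 0.399
finger_force: 0.0
```

```bash
cat >> fin.py <<'E'
for off in(10,-10):
  for a,b in((35,110),(35,75),(70,112)):
    k=p0+off*np.array([c_,-s_]);print('blade',off,a,b,E.edge(k+a*np.array([s_,c_]),k+b*np.array([s_,c_]),11,4))
B=(h>8.8)&(h<13)&(g[...,0]>8)&(g[...,0]<100)&(abs(g[...,1])<70);B=cv2.morphologyEx(B.astype(np.uint8),cv2.MORPH_OPEN,np.ones((3,3)))
r=cv2.minAreaRect(g[B>0].astype(np.float32));print('blade depth',B.sum(),r, np.arctan2(*np.flip(np.zeros(2))) if 0 else '')
o,v=fitline(g[B>0]);print('axis',o,np.arctan2(v[0],v[1]))
for a,b in((-40,75),(-40,20),(20,70)): print('L',a,E.edge((-24,a),(-24,b),28,3)[:3],'R',E.edge((0,a),(0,b),28,3)[:3])
for a in((-80,80),): print('near', E.edge((0,78),(0,84),6,3)[:3])
cv2.imwrite('pics/last.png',im[:,:,::-1])
E
python3 fin.py
```

```text
24.8 [524.1 102.7 212. ]
stock ((-11.570854187011719, -22.710376739501953), (24.024534225463867, 104.32470703125), 0.02996435947716236) 28.297778540544414
left (array([-23.1375  ,  13.461538], dtype=float32), np.float64(-0.006918386999903689), np.float64(0.3301830866013369), 17) right (array([ 0.31875 , 15.256411], dtype=float32), np.float64(-0.021135763574207832), np.float64(0.03536367317921557), 17)Traceback (most recent call last):
  File "fin.py", line 10, in <module>
    print('blank far',E.edge((80,10),(80,75),6,4),'end',E.edge((20,85),(70,85),6,4))
                                                        ~~~~~~^^^^^^^^^^^^^^^^^^^^^
  File "edge.py", line 16, in edge
    pts=np.array(pts);q,v=fitline(pts);v=v*np.sign(v@t);r=np.abs((pts-q)@[-v[1],v[0]])
                          ~~~~~~~^^^^^
  File "h.py", line 18, in fitline
    vx,vy,x,y=cv2.fitLine(p.astype(np.float32),cv2.DIST_HUBER,0,.01,.01).ravel(); return np.array([x,y]),np.array([vx,vy])
              ~~~~~~~~~~~^^^^^^^^^^^^^^^^^^^^^^^^^^^^^^^^^^^^^^^^^^^^^^^
cv2.error: OpenCV(4.12.0) /io/opencv/modules/imgproc/src/linefit.cpp:618: error: (-215:Assertion failed) npoints2 >= 0 || npoints3 >= 0 in function 'fitLine'
```

```bash
sed -i "/blank far/d" fin.py; sed -i "s/,(-40,20),(20,70)/,(-50,10),(-30,25)/; /near/d" fin.py; sed -i "s/((-40,75)/((-50,25)/" fin.py; python3 fin.py
```

```text
24.85 [524.2 102.5 212.1]
stock ((-11.553047180175781, -23.28359603881836), (23.994861602783203, 103.59099578857422), 0.3497571349143982) 28.30350996018325
left (array([-23.4     ,  15.076923], dtype=float32), np.float64(7.549790126404318e-08), np.float64(0.1482763046512372), 17) right (array([ 0.19500001, 18.307692  ], dtype=float32), np.float64(-0.013927773848251572), np.float64(0.12879955247216587), 17)
blade 10 (array([ 60.98247 , -22.367262], dtype=float32), np.float64(0.9851699423093704), np.float64(0.06224760190153291), 40)
blade -10 (array([50.278145 , -6.0940785], dtype=float32), np.float64(0.9907226405049979), np.float64(0.11173831472474949), 40)
blade 10 35 110 (array([ 47.928596, -30.993643], dtype=float32), np.float64(0.9861868728011062), np.float64(0.1374791522107668), 40)
blade 10 35 75 (array([ 39.269627, -36.73234 ], dtype=float32), np.float64(0.9844746486552095), np.float64(0.0759422030470141), 40)
blade 10 70 112 (array([ 65.303894, -19.598164], dtype=float32), np.float64(1.0010289164170723), np.float64(0.19391461676929694), 40)
blade -10 35 110 (array([44.894043, 
[... 545 characters left out ...]
575  , -11.602564], dtype=float32), np.float64(-0.007354692845704252), np.float64(0.1906876648806492)) R (array([ 0.0825   , -2.6923075], dtype=float32), np.float64(0.0015228548671781523), np.float64(0.5676584973788033))
L -50 (array([-23.055   , -18.307692], dtype=float32), np.float64(-0.00548417951304034), np.float64(0.20985460818088195)) R (array([ -0.03    , -21.230768], dtype=float32), np.float64(-0.03252859280690933), np.float64(0.6835885831942923))
L -30 (array([-23.2125   ,   0.6025642], dtype=float32), np.float64(-0.011393383832284196), np.float64(0.19500792639282163)) R (array([-0.15     ,  4.4102564], dtype=float32), np.float64(0.03032274573977861), np.float64(0.3295950521117984))
```

View pics/last.png

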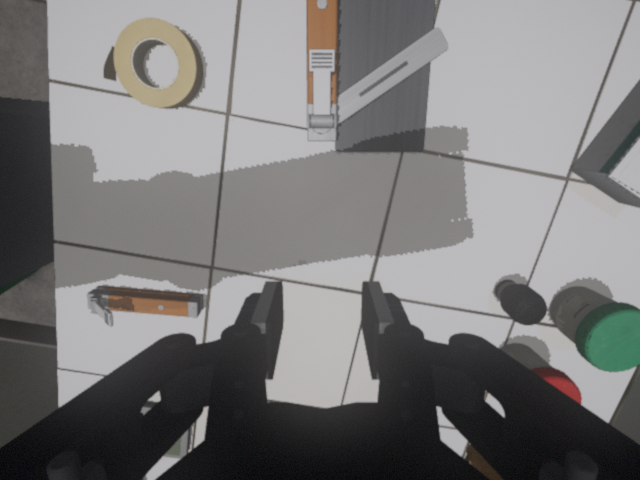

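The bevel lies flat along the blank's near edge, blade across the plate with its tip at (440,40) and lever flat at (321,80). The blade reads about 0.985 rather than 0.960, so I'll check this against earlier frames.

Run:
```python
from h import *
import edge as E
def bl(name,frame_yaw,O,zb,zs,pose=None):
    z=np.load(name);im=z['im'];P=optics.camera_params('wrist');P['pose']=z['P'];return im,P,z['W']
im,P,w=bl('w5.npz',0,0,0,0)
h=w[...,2];m=(abs(h-198)<4)&(w[...,0]>500);m[360:]=False
q=w[m][:,:2].astype(np.float32);r=cv2.minAreaRect(q);print('w5 blade',m.sum(),r)
m=(abs(h-215)<4)&(abs(w[...,0]-462)<25);m[270:]=False;print('w5 stock',cv2.minAreaRect(w[m][:,:2].astype(np.float32)),np.median(h[m]))
# poses for saved pngs: rebuild from TCP (cam offset in tool frame)
from scipy.spatial.transform import Rotation as R
s=read_state();Pn=np.array(P0['pose']) if 0 else np.array(optics.camera_params('wrist')['pose'])
T=np.eye(4);T[:3,:3]=R.from_euler('xyz',s['eef_rot']).as_matrix();T[:3,3]=s['ee_pos'];X=np.linalg.inv(T)@Pn
def setp(png,pos,rot,O,yaw):
    T=np.eye(4);T[:3,:3]=R.from_euler('xyz',rot).as_matrix();T[:3,3]=pos;P['pose']=T@X
    E.P=P;im=cv2.imread('pics/'+png);E.gray=cv2.GaussianBlur(cv2.cvtColor(im,cv2.COLOR_BGR2GRAY),(3,3),0).astype(float)
    E.O=np.array(O);E.u=np.array([-np.sin(yaw),np.cos(yaw)]);E.n=np.array([np.cos(yaw),np.sin(yaw)])
s_,c_=np.sin(.96),np.cos(.96)
for png,pos,rot in(('m1317.png',[545.3,-314.65,120.98],[3.1415,0,1.5457]),('m1585.png',[545.85,-290.32,119.06],[-3.1415,0,1.5459])):
    import os
    if not os.path.exists('pics/'+png): print('no',png,[f for f in os.listdir('pics') if f[0]=='m']);continue
    setp(png,pos,rot,[556.2,-330.65],-.0255);k=np.array([c_,-s_])
    for a,b in((20,84),(20,55),(50,84),(40,95)):
        try: print(png,a,b,'outer',E.edge(np.array([s_,c_])*b+20*k,np.array([s_,c_])*a+20*k,11,3)[1:]);print('  slope',E.edge(np.array([s_,c_])*max(a,20),np.array([s_,c_])*min(b,80),14,3)[1:])
        except Exception as e: print('x')
    print('near',E.edge((0,20),(0,85),14,2.5),'L',E.edge((-24,20),(-24,95),28,3),'far',E.edge((70,50),(70,85),14,3),'end',E.edge((8,90),(65,90),14,2))
```

```text
w5 blade 4695 ((533.3184814453125, 161.12677001953125), (66.58097839355469, 21.65865135192871), 32.280357360839844)
w5 stock ((462.46636962890625, 221.21725463867188), (57.065757751464844, 24.235313415527344), 88.6502914428711) 215.1606659348513
m1317.png 20 84 outer (np.float64(-2.187173435203862), np.float64(0.10512834830780572), 40)
  slope (np.float64(0.9606436660435399), np.float64(0.06861414207675441), 40)
m1317.png 20 55 outer (np.float64(-2.183237085461457), np.float64(0.10960744433246085), 40)
  slope (np.float64(0.95960096420773), np.float64(0.07233503133895718), 40)
m1317.png 50 84 outer (np.float64(-2.1868394180295727), np.float64(0.10062466126592426), 40)
  slope (np.float64(0.9574582165826334), np.float64(0.07793257987397903), 40)
m1317.png 40 95 outer (np.float64(-2.183640969076828), np.float64(0.12916083444617033), 40)
  slope (np.float64(0.9570431938766779), np.float64(0.08412242947011182), 40)
near (array([ 0.29375 , 49.333336], dtype=float32), np.float64(-0.0006597797070702413), np.float64(0.2546115728910081), 40) L (array([-23.3325  ,  54.615383], dtype=float32), 
[... 779 characters left out ...]
6), np.float64(0.08381661055456359), 40)
m1585.png 40 95 outer (np.float64(-2.1804083656706696), np.float64(0.1439471872441187), 40)
  slope (np.float64(0.9611318883557954), np.float64(0.09182954271123321), 40)
near (array([ 0.30040324, 53.978497  ], dtype=float32), np.float64(0.0016866485805883682), np.float64(0.20090211072237807), 40) L (array([-23.2275,  55.    ], dtype=float32), np.float64(-0.004871920831892854), np.float64(0.15564003125863513), 40) far (array([69.8575  , 70.371796], dtype=float32), np.float64(-0.001364187442948573), np.float64(0.16660875651627471), 40) end (array([31.384615, 91.18    ], dtype=float32), np.float64(1.5666813073752348), np.float64(0.08326674727723286), 40)
```

The numbers agree: the blade was parallel to the slant (about 0.957) after locking, and it reads about 0.98 since the re-grip. So it slipped about 0.02 rad wide in the clamp, and there is time to mend it. I'll re-grip firmly and press the blade's outer edge near its tip against the gusset's fixed near/end corner, watching the force, to ease it back.

arm_command(commands=[[-0.2, 46, 0, 10, 0], [-0.2, 46, 0, 10, 0], [-0.2, 46.4, 0, 40, 0], [-0.2, 0, 0, 50, 0], [-0.2, 0, 0, 45, 0], [-0.2, 0, 0, 19, 0], [-0.2, 0, 0, 0, 0], [-0.2, 0, 0, 0, 0]])

```text
time: 25.9
ee_pos: [500.6, 238.1, 40.1]
eef_rot: [3.14, -0.001, 1.75]
wrist_force: [-1.1, 0.9, 0.3]
gripper_width: 0.402
finger_force: 0.0
```

arm_command(commands=[[-1, 0, 0, 0, 0], [-1, 0, 0, 0, 0], [-1, 0, 0, 0, 0], [-1, 0, 0, 0, 0]], squeeze=100)

```text
time: 26.4
ee_pos: [499.4, 237.8, 40.5]
eef_rot: [3.141, -0.0, 1.751]
wrist_force: [-11.5, -1.9, 19.8]
gripper_width: 0.24
finger_force: 97.6
```

arm_command(commands=[[-1, 0, 0, -30, 0], [-1, 0, 0, -45, 0.1], [-1, -30, -2, -15, 0.1055], [-1, -48, -3, 0, 0], [-1, -48, -3, 0, 0], [-1, -48, -3, 0, 0], [-1, -48, -3, 0, 0], [-1, -48, -3, 0, 0], [-1, -48, -3, 0, 0], [-1, -48, -3, 0, 0], [-1, -48, -3, 0, 0], [-1, -48, -1, 0, 0]])

```text
time: 27.9
ee_pos: [463.9, -225.3, 129.7]
eef_rot: [3.14, 0.0, 1.545]
wrist_force: [0.6, -0.1, -4.8]
gripper_width: 0.231
finger_force: 99.5
```

arm_command(commands=[[-1, 0, 0, 0, 0], [-1, 0, 0, 0, 0]])

```text
time: 28.15
ee_pos: [464.1, -223.6, 129.1]
eef_rot: [3.141, -0.0, 1.545]
wrist_force: [0.2, 0.7, -5.1]
gripper_width: 0.23
finger_force: 99.5
```

```bash
cat > air.py <<'E'
from h import *
import edge as E
from scipy.optimize import brentq
s=read_state();e=s['ee_pos'];yaw=s['eef_rot'][2]-np.pi/2
print(s['time'],np.round(e,2),np.round(s['eef_rot'],4),np.round(s['wrist_force'],1),s['gripper_width'])
im,d,P=cap('wrist','a%d.png'%int(s['time']*100));w=world(P,d)
E.P=P;E.gray=cv2.GaussianBlur(cv2.cvtColor(im,cv2.COLOR_RGB2GRAY),(3,3),0).astype(float)
E.O=e[:2];E.n=np.array([np.cos(yaw),np.sin(yaw)]);E.u=np.array([-np.sin(yaw),np.cos(yaw)])
g=np.stack([(w[...,:2]-E.O)@E.n,(w[...,:2]-E.O)@E.u],-1);h=w[...,2]
S=(h>e[2]-25)&(h<e[2])&(abs(g[...,0])<30)&(g[...,1]>25);S[280:]=False
zt=np.median(h[S]);q=g[S&(abs(h-zt)<2)];tail=np.percentile(q[:,1],99.7);print('top',zt,'underside off',e[2]-zt+28,'x',np.percentile(q[:,0],[.5,99.5]),'tail',tail)
L=E.edge((-12,30),(-12,68),zt,2.5);R=E.edge((12,30),(12,68),zt,2.5);print('L',L[1],'R',R[1])
rct=cv2.minAreaRect(q.astype(np.float32));print('stock rect',rct)
zb=zt-28+11;B=(abs(h-zb)<3)&(g[...,0]>22)&(g[...,0]<100)&(g[...,1]<40)&(g[...,1]>-60);B[345:]=False
B=cv2.morphologyEx(B.astype(np.uint8),cv2.MORPH_OPEN,np.ones((3,3)))
r=cv2.minAreaRect(g[B>0].astype(np.float32));a=r[2] if r[1][0]>r[1][1] else r[2]-90;print('blade rect',B.sum(),r,'angle',np.pi/2-np.radians(a))
th=np.pi/2-np.radians(a) if .8<np.pi/2-np.radians(a)<1.1 else .97
p0=np.array([0,tail-135])
for off in(10,-10):
  k=p0+off*np.array([np.cos(th),-np.sin(th)]);v=np.array([np.sin(th),np.cos(th)])
  for A,Z in((70,110),(55,112)):
    f=E.edge(k+A*v,k+Z*v,zb,3);t=f[0]-p0
    print('edge',off,A,f[1:],'pivot-angle',brentq(lambda x:t@[np.cos(x),-np.sin(x)]-off,.7,1.2))
E
python3 air.py
```

```text
28.15 [ 464.08 -223.6   129.14] [ 3.1408e+00 -2.0000e-04  1.5447e+00] [ 0.2  0.7 -5.1] 0.2302074635666958
top 117.1599830319615 underside off 39.980705726770395 x [-11.9530697   11.60036726] tail 75.04542433030613
L -0.007792667471562733 R 0.003990248759309657
stock rect ((-0.19617366790771484, 50.041343688964844), (50.0671501159668, 24.268028259277344), 89.9863510131836)
blade rect 4343 ((70.60902404785156, -12.156681060791016), (69.17195129394531, 20.810876846313477), 33.8862419128418) angle 0.9793698342885059
edge 10 70 (np.float64(0.9747556956673964), np.float64(0.3878904509305098), 25) pivot-angle 0.9567755791756488
edge 10 55 (np.float64(0.9910914342301229), np.float64(0.28732981203460295), 19) pivot-angle 0.9588819551339692
edge -10 70 (np.float64(1.0280246448254382), np.float64(0.5193159479349132), 40) pivot-angle 0.9609313727483467
edge -10 55 (np.float64(1.0174301492241824), np.float64(0.3224745282089382), 40) pivot-angle 0.9516763827159075
```

arm_command(commands=[[-1, 0, 0, 40, 0], [-1, 0, 0, 35, 0], [-1, 0, 0, 10, 0], [-1, 0, 0, 2.5, 0], [-1, 0, 0, 0, 0], [-1, 0, 0, 0, 0]])

```text
time: 28.95
ee_pos: [464.7, -223.9, 42.1]
eef_rot: [3.14, 0.0, 1.545]
wrist_force: [-1.0, 0.4, -5.2]
gripper_width: 0.234
finger_force: 99.6
```

```bash
python3 air.py | grep -v edge
```

```text
28.95 [ 464.74 -223.88   42.06] [3.1400e+00 4.0000e-04 1.5452e+00] [-1.   0.4 -5.2] 0.23367619966056688
top 30.025362812183744 underside off 40.0334629261655 x [-12.03714803  11.56742223] tail 75.05989388329951
L -0.007834033229417685 R -0.004425839450981517
stock rect ((-0.22730731964111328, 50.04258728027344), (24.186946868896484, 50.0931396484375), 0.06626718491315842)
blade rect 4939 ((68.77874755859375, -8.504201889038086), (45.314849853515625, 62.63510513305664), 89.53072357177734) angle 1.5789867455693807
```

arm_command(commands=[[-1, -2, 1.4, 0, 0], [-1, -1.7, 1.1, 0, 0], [-1, 0, 0, 0, 0], [-1, 0, 0, 0, 0]])

```text
time: 29.5
ee_pos: [466.4, -227.5, 41.0]
eef_rot: [-3.141, -0.0, 1.545]
wrist_force: [0.4, -0.1, -4.4]
gripper_width: 0.23
finger_force: 99.6
```

arm_command(commands=[[-1, -0.8, 0.6, 0, 0], [-1, 0, 0, 0, 0], [-1, 0, 0, 0, 0]])

```text
time: 29.88
ee_pos: [467.1, -228.3, 41.0]
eef_rot: [3.142, -0.0, 1.545]
wrist_force: [-0.0, -0.8, -4.9]
gripper_width: 0.23
finger_force: 99.6
```

arm_command(commands=[[-1, -0.6, 0.4, 0, 0], [-1, 0, 0, 0, 0], [-1, 0, 0, 0, 0]])

```text
time: 30.25
ee_pos: [467.5, -228.9, 41.0]
eef_rot: [-3.142, -0.0, 1.545]
wrist_force: [0.1, -0.2, -4.9]
gripper_width: 0.236
finger_force: 99.6
```

arm_command(commands=[[-1, -0.6, 0.4, 0, 0], [-1, 0, 0, 0, 0], [-1, 0, 0, 0, 0]])

```text
time: 30.62
ee_pos: [467.8, -229.5, 41.0]
eef_rot: [-3.141, -0.0, 1.545]
wrist_force: [0.7, 0.8, -5.6]
gripper_width: 0.231
finger_force: 99.6
```

arm_command(commands=[[-1, -0.4, 0.3, 0, 0], [-1, 0, 0, 0, 0], [-1, 0, 0, 0, 0]])

```text
time: 31.0
ee_pos: [468.1, -229.9, 41.0]
eef_rot: [-3.141, -0.0, 1.545]
wrist_force: [-0.9, 0.5, -5.2]
gripper_width: 0.229
finger_force: 99.6
```

arm_command(commands=[[-1, -0.4, 0.3, 0, 0], [-1, 0, 0, 0, 0], [-1, 0, 0, 0, 0]])

```text
time: 31.38
ee_pos: [468.4, -230.3, 41.0]
eef_rot: [-3.142, -0.0, 1.545]
wrist_force: [-0.5, -0.8, -5.0]
gripper_width: 0.232
finger_force: 99.6
```

```bash
cat > gap.py <<'E'
from h import *
import edge as E
s=read_state();e=s['ee_pos'];yaw=-.0255
print(s['time'],np.round(e,2),np.round(s['eef_rot'],4),np.round(s['wrist_force'],1),np.round(s['wrist_torque'],2))
im,d,P=cap('wrist','g%d.png'%int(s['time']*100));w=world(P,d)
E.P=P;E.gray=cv2.GaussianBlur(cv2.cvtColor(im,cv2.COLOR_RGB2GRAY),(3,3),0).astype(float)
E.O=np.array([556.2,-330.65]);E.u=np.array([.0255,.9997]);E.n=np.array([.9997,-.0255])
g=np.stack([(w[...,:2]-E.O)@E.n,(w[...,:2]-E.O)@E.u],-1);h=w[...,2]
t=np.array([(e[:2]-E.O)@E.n,(e[:2]-E.O)@E.u]);p0=t+[-.2,-60]
print('pivot',p0)
B=(h>8)&(h<17)&(g[...,0]<70)&(g[...,0]-p0[0]>20)&(g[...,1]<130)&(g[...,1]>10)
ys,xs=np.where(B);print('px',xs.min(),xs.max(),ys.min(),ys.max())
th=.97;v=np.array([np.sin(th),np.cos(th)]);m=np.array([np.cos(th),-np.sin(th)])
for off in(10,-10):
  for A,Z in((40,100),(70,112)):
    try:
      f=E.edge(p0+off*m+A*v,p0+off*m+Z*v,12,3);q=f[0]-p0;R=np.hypot(*q);print(off,A,f,'pa',np.arctan2(q[0],q[1])-np.arcsin(off/R))
    except Exception as x: print('x')
print('end',E.edge((8,90),(60,90),14,2.5)[:2],'near',E.edge((0,40),(0,85),14,2.5)[:2])
E
python3 gap.py
```

```text
31.375 [ 468.44 -230.33   41.02] [-3.1416 -0.      1.5452] [-0.5 -0.8 -5. ] [ 0.01  0.21 -0.04]
pivot [-90.48710794  38.05499843]
px 395 639 255 409
10 40 (array([-13.63876,  81.31534], dtype=float32), np.float64(0.9688322761779394), np.float64(0.2401059815714467), 20) pa 0.9444407810078709
10 70 (array([-7.0778313, 85.89341  ], dtype=float32), np.float64(0.9634475755985992), np.float64(0.14488682986216073), 38) pa 0.9458732156410249
-10 40 (array([-37.153976,  90.31884 ], dtype=float32), np.float64(0.9692670759073888), np.float64(0.07007435622118946), 34) pa 0.929846224247825
-10 70 (array([-23.029425, 100.025764], dtype=float32), np.float64(0.9698104760436175), np.float64(0.04358797025358854), 40) pa 0.9371522404990769
end (array([33.2   , 89.6125], dtype=float32), np.float64(1.5697913541588804)) near (array([ 1.45   , 68.73077], dtype=float32), np.float64(-0.05616743908856532))
```

arm_command(commands=[[-1, 12, -8, 0, 0], [-1, 0, 0, 0.8, 0], [-1, 0, 0, 0.4, 0], [-0.15, 0, 0, 0, 0], [-0.15, 0, 0, 0, 0], [-0.15, 0, 0, -5, 0], [-0.15, 0, 0, -35, 0], [-1, -25.6, 0, -40, 0], [-1, 0, 0, 0, 0], [-1, 0, 0, 0, 0]])

```text
time: 32.67
ee_pos: [459.9, -243.5, 119.8]
eef_rot: [3.141, -0.0, 1.545]
wrist_force: [-0.1, -0.2, -1.0]
gripper_width: 0.0
finger_force: 0.0
```

```bash
cat > same.py <<'E'
from h import *
import edge as E, sys
from scipy.spatial.transform import Rotation as Rt
def run(im,P,e,yaw,zoff=0):
    E.P=P;E.gray=cv2.GaussianBlur(cv2.cvtColor(im,cv2.COLOR_RGB2GRAY),(3,3),0).astype(float)
    E.O=np.array(e[:2]);E.n=np.array([np.cos(yaw),np.sin(yaw)]);E.u=np.array([-np.sin(yaw),np.cos(yaw)])
    for xo in (0,):
        L=E.edge((-12,25),(-12,85),28,3);R=E.edge((12,60),(12,95),28,3);Rl=E.edge((12,25),(12,95),28,3)
        print('L',np.round(L[0],2),L[1:],'R',np.round(R[0],2),R[1:])
    p0=np.array([(L[0][0]+R[0][0])/2,-36.])
    th=.965
    for it in range(2):
        v=np.array([np.sin(th),np.cos(th)]);m=np.array([np.cos(th),-np.sin(th)])
        for A,Z in((45,105),(60,105),(45,80)):
            f=E.edge(p0+10*m+A*v,p0+10*m+Z*v,11,3);q=f[0]-p0;print('outer',A,Z,f[1:],'pa',np.arctan2(q[0],q[1])-np.arcsin(10/np.hypot(*q)))
        th=f[1]
        break
    f=E.edge(p0-10*m+80*v,p0-10*m+112*v,11,3);print('inner',f[1:])
s=read_state();e=s['ee_pos'];print(s['time'],np.round(e,2),np.round(s['eef_rot'],4))
im,d,P=cap('wrist','s%d.png'%int(s['time']*100))
T=np.eye(4);T[:3,:3]=Rt.from_euler('xyz',s['eef_rot']).as_matrix();T[:3,3]=e;X=np.linalg.inv(T)@np.array(P['pose'])
print('NOW');run(im,P,e,s['eef_rot'][2]-np.pi/2)
print('AT GUSSET');pos=[545.3,-314.65,120.98];T[:3,:3]=Rt.from_euler('xyz',[3.1415,-.0003,1.5457]).as_matrix();T[:3,3]=pos
Q=dict(P);Q['pose']=T@X;run(cv2.imread('pics/m1317.png')[:,:,::-1],Q,pos,1.5457-np.pi/2)
E
python3 same.py
```

```text
32.675 [ 459.92 -243.55  119.75] [ 3.1414e+00 -1.0000e-04  1.5449e+00]
NOW
L [-13.04  55.92] (np.float64(-0.0049669304346723385), np.float64(0.12396071195029279), 40) R [10.56 74.45] (np.float64(0.021459058605129967), np.float64(0.18781740918723622), 40)
outer 45 105 (np.float64(0.9692374155569066), np.float64(0.12227760938409872), 40) pa 0.9301620906247974
outer 60 105 (np.float64(0.9694827137646039), np.float64(0.1121947821401157), 40) pa 0.9330801731480524
outer 45 80 (np.float64(0.9686857609728037), np.float64(0.12188330054583181), 40) pa 0.9185361567491215
inner (np.float64(0.9650000714932073), np.float64(1.7210454577187724e-06), 40)
AT GUSSET
L [-12.03  55.15] (np.float64(0.01038225100664308), np.float64(0.1426273852555669), 40) R [11.52 78.76] (np.float64(0.02877076087724303), np.float64(0.22597509945184485), 40)
outer 45 105 (np.float64(0.9584442534359677), np.float64(0.11680615087872831), 40) pa 0.9607287279616809
outer 60 105 (np.float64(0.960021351705774), np.float64(0.12222635534096772), 40) pa 0.9599915215954817
outer 45 80 (np.float64(0.9581592662781883), np.float64(0.12054188535081335), 40) pa 0.9619732188374673
inner (np.float64(0.9592320825817607), np.float64(0.10975603908119935), 40)
```

arm_command(commands=[[-0.15, 25.6, 0.0, 0, 0], [-0.15, 0, -0.7, 35, 0], [-0.15, 0, 0, 30, 0], [-0.15, 0, 0, 16, 0], [-0.15, 0, 0, 0, 0], [-1, 0, 0, 0, 0], [-1, 0, 0, 0, 0], [-1, 0, 0, 0, 0], [-1, 0, 0, -1, 0], [-1, 0, 0, 0, 0]], squeeze=100)

```text
time: 33.98
ee_pos: [460.2, -218.2, 40.0]
eef_rot: [3.141, 0.0, 1.545]
wrist_force: [-0.2, 0.2, -5.3]
gripper_width: 0.229
finger_force: 98.3
```

arm_command(commands=[[-1, -5.6, 4, 0, 0], [-1, -5.6, 4, 0, 0], [-1, -0.6, 0.4, 0, 0], [-1, 0, 0, 0, 0], [-1, 0, 0, 0, 0]])

```text
time: 34.6
ee_pos: [468.0, -230.0, 39.8]
eef_rot: [-3.141, -0.0, 1.545]
wrist_force: [0.4, -0.8, -4.7]
gripper_width: 0.234
finger_force: 98.5
```

arm_command(commands=[[-1, -0.6, 0.4, 0, 0], [-1, 0, 0, 0, 0], [-1, 0, 0, 0, 0]])

```text
time: 34.98
ee_pos: [468.5, -230.7, 39.8]
eef_rot: [-3.141, -0.0, 1.545]
wrist_force: [0.1, 0.8, -3.9]
gripper_width: 0.238
finger_force: 98.4
```

arm_command(commands=[[-1, -0.5, 0.3, 0, 0], [-1, 0, 0, 0, 0], [-1, 0, 0, 0, 0]])

```text
time: 35.35
ee_pos: [468.8, -231.2, 39.8]
eef_rot: [3.142, 0.0, 1.545]
wrist_force: [0.1, -0.1, -4.4]
gripper_width: 0.238
finger_force: 98.4
```

arm_command(commands=[[-1, -0.6, 0.4, 0, 0], [-1, 0, 0, 0, 0], [-1, 0, 0, 0, 0]])

```text
time: 35.72
ee_pos: [469.1, -231.8, 39.8]
eef_rot: [-3.141, -0.0, 1.545]
wrist_force: [0.4, -0.1, -4.6]
gripper_width: 0.234
finger_force: 98.4
```

arm_command(commands=[[-1, -0.6, 0.4, 0, 0], [-1, 0, 0, 0, 0], [-1, 0, 0, 0, 0]])

```text
time: 36.1
ee_pos: [469.6, -232.5, 39.8]
eef_rot: [-3.142, 0.0, 1.545]
wrist_force: [-0.1, 1.6, -5.1]
gripper_width: 0.235
finger_force: 98.4
```

```bash
python3 gap.py
```

```text
36.1 [ 469.56 -232.52   39.81] [-3.1416  0.      1.5451] [-0.1  1.6 -5.1] [ 0.1   0.15 -0.02]
pivot [-89.31688137  35.89042172]
px 393 639 250 408
10 40 (array([-13.712711,  74.79639 ], dtype=float32), np.float64(0.8814335872030296), np.float64(1.7940118497346758), 8) pa 0.9776545096922296
10 70 (array([-3.052236, 82.89452 ], dtype=float32), np.float64(1.0775519106922045), np.float64(1.896105260150505), 24) pa 0.9699217371178939
-10 40 (array([-39.279053,  85.88688 ], dtype=float32), np.float64(0.9681871740055051), np.float64(0.04397441414013423), 34) pa 0.9276598149425147
-10 70 (array([-23.640114,  96.6498  ], dtype=float32), np.float64(0.9703486149436956), np.float64(0.010616273537475282), 34) pa 0.9362723349496797
end (array([28.533333, 89.65625 ], dtype=float32), np.float64(1.5715488231773893)) near (array([ 0.55   , 67.57692], dtype=float32), np.float64(0.012410954600248379))
```

arm_command(commands=[[-1, -0.5, 0.3, 0, 0], [-1, 0, 0, 0, 0], [-1, 0, 0, 0, 0]])

```text
time: 36.52
ee_pos: [469.9, -233.0, 39.8]
eef_rot: [-3.142, -0.0, 1.545]
wrist_force: [-0.9, -0.3, -4.3]
gripper_width: 0.241
finger_force: 98.4
```

arm_command(commands=[[-1, -0.6, 0.4, 0, 0], [-1, 0, 0, 0, 0]])

```text
time: 36.78
ee_pos: [470.3, -233.6, 39.8]
eef_rot: [-3.142, 0.0, 1.545]
wrist_force: [-0.6, -0.7, -5.1]
gripper_width: 0.234
finger_force: 98.4
```

arm_command(commands=[[-1, -0.6, 0.4, 0, 0], [-1, 0, 0, 0, 0]])

```text
time: 37.02
ee_pos: [470.7, -234.2, 39.8]
eef_rot: [-3.142, 0.0, 1.545]
wrist_force: [0.2, 0.3, -4.9]
gripper_width: 0.234
finger_force: 98.4
```

```bash
python3 gap.py; python3 air.py | grep -E "top|stock"
```

```text
37.025 [ 470.66 -234.24   39.81] [-3.1416  0.      1.5453] [ 0.2  0.3 -4.9] [0.07 0.24 0.05]
pivot [-88.17540793  34.20069579]
px 391 639 247 406
10 40 (array([-17.164362,  69.105545], dtype=float32), np.float64(0.9888410286621416), np.float64(1.2006872123544696), 12) pa 0.9872190438421765
10 70 (array([-3.961382, 80.42654 ], dtype=float32), np.float64(0.9138691781103722), np.float64(1.874281707674827), 24) pa 0.9645079438103668
-10 40 (array([-33.527603,  80.191765], dtype=float32), np.float64(0.9648309614457447), np.float64(0.06409265737071612), 21) pa 1.0116728257555083
-10 70 (array([-27.486902,  84.3315  ], dtype=float32), np.float64(0.9656533579540498), np.float64(0.0482743211787606), 16) pa 1.007764396089057
end (array([37.466667, 89.4625  ], dtype=float32), np.float64(1.5699646812414476)) near (array([ 0.65   , 73.11539], dtype=float32), np.float64(0.006748274891996759))
top 28.386124736042092 underside off 39.44397244424096 x [-12.0459968  11.5515376] tail 76.79089984716407
stock rect ((-0.3256711959838867, 50.93270492553711), (51.84457015991211, 24.158096313476562), 89.87140655517578)
```

No contact force built up and the blade direction is steady at 0.965–0.97, within about 0.01 of the pattern. The correction isn't needed, so I'm backing off and replacing the bevel on the blank.

arm_command(commands=[[-1, 5, -4, 0, 0], [-1, 0, 0, -40, 0], [-1, 22, 0, -40, 0], [-1, 49, 1.2, 0, 0], [-1, 49, 1.3, 0, 0], [-1, 49, 1.3, 0, 0], [-1, 49, 1.3, 0, 0], [-1, 49, 1.4, 0, 0], [-1, 49, 1.4, 0, 0], [-1, 49, 1.4, 0, 0], [-1, 49, 1.4, 0, -0.1], [-1, 49, 1.4, 0, -0.1055]])

```text
time: 38.62
ee_pos: [485.4, 235.1, 119.8]
eef_rot: [3.141, -0.0, 1.754]
wrist_force: [1.1, 0.6, -4.6]
gripper_width: 0.238
finger_force: 99.7
```

arm_command(commands=[[-1, 0, 0, 0, 0], [-1, 0, 0, 0, 0]])

```text
time: 38.88
ee_pos: [485.3, 233.1, 119.6]
eef_rot: [-3.141, 0.0, 1.75]
wrist_force: [0.5, -0.4, -5.7]
gripper_width: 0.235
finger_force: 99.7
```

```bash
python3 air.py
```

```text
38.875 [485.31 233.07 119.55] [-3.1410e+00  5.0000e-04  1.7505e+00] [ 0.5 -0.4 -5.7] 0.23456230351647164
top 108.29258173373336 underside off 39.2613328776571 x [-12.07252157  11.5257206 ] tail 76.40894466617632
L -0.004800991336803039 R 0.10379190941386367
stock rect ((-0.29744911193847656, 50.74114990234375), (51.484859466552734, 24.103029251098633), 89.85205078125)
blade rect 5155 ((68.26258087158203, -7.650032043457031), (69.60787200927734, 21.45319175720215), 36.22331237792969) angle 0.938580259821607
edge 10 70 (np.float64(0.9289742220643905), np.float64(0.13573442992526386), 40) pivot-angle 0.9161348693125988
edge 10 55 (np.float64(0.9291560998997695), np.float64(0.3235609200217783), 31) pivot-angle 0.9158649699461325
edge -10 70 (np.float64(0.8791324272590687), np.float64(0.3515551840893535), 40) pivot-angle 0.9194022217032048
edge -10 55 (np.float64(0.8939231550012569), np.float64(0.37506789092377485), 40) pivot-angle 0.9176245761500816
```

The push did slip the blade after all, to about 0.92, so the clamp may be weak. I'll check how far the lever is down before redoing the corner.

Run:
```python
from h import *
s=read_state();e=s['ee_pos'];yaw=s['eef_rot'][2]-np.pi/2
im,d,P=cap('wrist','lev.png');w=world(P,d);n=np.array([np.cos(yaw),np.sin(yaw)]);u=np.array([-np.sin(yaw),np.cos(yaw)])
g=np.stack([(w[...,:2]-e[:2])@n,(w[...,:2]-e[:2])@u],-1);h=w[...,2]-(e[2]-39.3)
for r in range(270,420,10):
    row=[(c,round(float(g[r,c,1]+58.6)),round(float(h[r,c]),1)) for c in(312,322,332) if d[r,c]>0];print(r,row,im[r,322])
z=np.load('w5.npz');w=z['W'];print('w5');e5=224.3-37.3
for r in range(330,410,10): print(r,[(round(float(w[r,c,1]-176.1+61.6)),round(float(w[r,c,2]-e5),1)) for c in(312,322,332)])
```

```text
270 [(312, 75, 28.0), (322, 75, 28.7), (332, 75, 27.9)] [113  82  57]
280 [(312, 70, 27.4), (322, 70, 27.6), (332, 70, 28.2)] [112  81  58]
290 [(312, 65, 27.5), (322, 66, 28.7), (332, 66, 28.0)] [113  81  55]
300 [(312, 61, 29.0), (322, 61, 28.8), (332, 61, 27.8)] [112  80  55]
310 [(312, 56, 27.8), (322, 56, 27.4), (332, 56, 27.2)] [111  80  54]
320 [(312, 52, 28.7), (322, 51, 27.7), (332, 51, 27.1)] [98 71 50]
330 [(312, 52, 37.2), (322, 52, 36.7), (332, 52, 37.4)] [95 94 95]
340 [(312, 48, 37.4), (322, 48, 38.2), (332, 48, 38.2)] [102 101 102]
350 [(312, 43, 36.6), (322, 43, 37.2), (332, 44, 38.4)] [75 73 75]
360 [(312, 38, 36.3), (322, 38, 37.3), (332, 39, 37.8)] [117 115 117]
370 [(312, 34, 37.7), (322, 34, 37.8), (332, 34, 37.6)] [118 118 119]
380 [(312, 29, 38.3), (322, 29, 38.2), (332, 28, 37.2)] [118 117 119]
390 [(312, 23, 36.4), (322, 24, 38.3), (332, 24, 37.7)] [117 116 118]
400 [(312, 19, 38.2), (322, 18, 36.5), (332, 19, 37.6)] [116 115 118]
410 [(312, 68, 97.5), (322, 68, 97.7), (332, 69, 97.9)] [33 31 34]
w5
330 [(51, 28.1), (51, 27.3), (51, 28.1)]
340 [(52, 37.4), (53, 38.0), (52, 37.6)]
350 [(48, 37.5), (47, 37.3), (48, 37.8)]
360 [(43, 37.9), (43, 38.0), (43, 37.3)]
370 [(38, 37.1), (38, 37.0), (38, 37.2)]
380 [(34, 37.8), (33, 37.6), (33, 37.2)]
390 [(28, 36.8), (29, 38.5), (28, 37.4)]
400 [(24, 38.0), (23, 37.8), (23, 37.7)]
```

The lever is level and fully down, so the clamp is shut and the blade can be reset at the corner by the pattern itself. The blade is narrower than the corner now. I'll slide the held, locked bevel on again so the slant opens it to fit, then lift it off without re-gripping.

arm_command(commands=[[-1, 0, 0, 0, 0.1], [-1, 0, 0, 0, 0.1055], [-1, -54.4, 6.9, 0, 0], [-1, -54.4, 6.9, 0, 0], [-1, -54.4, 6.9, 0, 0], [-1, -54.4, 6.9, 0, 0], [-1, -54.4, 6.9, 0, 0], [-1, -54.4, 6.9, 0, 0], [-1, -54.4, 6.9, 0, 0], [-1, -54.4, 6.9, 0, 0], [-1, -54.4, 6.9, 0, 0], [-1, -54.4, 6.9, 0, 0]])

```text
time: 40.48
ee_pos: [539.9, -314.8, 119.9]
eef_rot: [-3.142, 0.0, 1.543]
wrist_force: [0.4, 0.7, -4.4]
gripper_width: 0.235
finger_force: 99.7
```

arm_command(commands=[[-1, 0, 0, 25, 0], [-1, 0, 0, 15, 0], [-1, 0, 0, 0, 0]])

```text
time: 40.85
ee_pos: [539.9, -311.3, 78.7]
eef_rot: [-3.139, -0.001, 1.545]
wrist_force: [0.9, 0.4, -4.0]
gripper_width: 0.234
finger_force: 99.7
```

arm_command(commands=[[-1, 0, 0, 25, 0], [-1, 0, 0, 12.5, 0], [-1, 0, 3, 0.7, 0], [-1, 4, 1, 0, 0], [-1, 4, 0.7, 0, 0], [-1, 0, 0, 0, 0], [-1, 0, 0, 0, 0]])

```text
time: 41.72
ee_pos: [545.6, -303.9, 41.8]
eef_rot: [-3.141, -0.0, 1.545]
wrist_force: [-4.2, 1.8, -2.6]
gripper_width: 0.231
finger_force: 100.0
```

```bash
cat > e3.py <<'E'
from h import *
import edge as E
s=read_state();e=s['ee_pos'];print(s['time'],np.round(e,2),np.round(s['eef_rot'],4),np.round(s['wrist_force'],1))
im,d,P=cap('wrist','r%d.png'%int(s['time']*100));w=world(P,d)
E.P=P;E.gray=cv2.GaussianBlur(cv2.cvtColor(im,cv2.COLOR_RGB2GRAY),(3,3),0).astype(float)
u,n,O=E.u,E.n,E.O;g=np.stack([(w[...,:2]-O)@n,(w[...,:2]-O)@u],-1);h=w[...,2]
S=(h>24)&(h<32)&(abs(g[...,0]+12)<8)&(g[...,1]>50);S[330:]=False;te=np.percentile(g[S][:,1],99.5);zt=np.median(h[S])
G=(h>11)&(h<17)&(g[...,0]>10)&(g[...,0]<60)&(g[...,1]>60)&(g[...,1]<100);G[330:]=False;en=np.percentile(g[G][:,1],99.5)
sp=g[(abs(h-zt)<3)&(abs(g[...,0]+12)<25)&(g[...,1]>97)]
tl=E.edge((-20,te),(-4,te),zt)[0][1]
print('top',zt,'tail depth',te,'edge',tl,'end depth',en,'remaining(depth)',24.4-(te-en),'remaining(edge,abs)',114.4-.8-tl,'stock x',np.percentile(sp[:,0],[.5,99.5]))
E
python3 e3.py
```

```text
41.725 [ 545.6  -303.93   41.81] [-3.1413e+00 -3.0000e-04  1.5454e+00] [-4.2  1.8 -2.6]
top 30.762467232165164 tail depth 102.48821159414084 edge 102.638214 end depth 88.86893188376641 remaining(depth) 10.78072028962557 remaining(edge,abs) 10.961784 stock x [-23.27730217   0.5151181 ]
```

arm_command(commands=[[-1, 0, 0, 2.0, 0], [-1, 4, 0, 0, 0], [-1, 4, 0, 0, 0], [-1, 1.5, 0, 0, 0], [-1, 0, 0, 0, 0], [-1, 0, 0, 0, 0]])

```text
time: 42.52
ee_pos: [545.8, -295.5, 39.8]
eef_rot: [-3.142, 0.001, 1.545]
wrist_force: [-6.1, -2.4, -1.3]
gripper_width: 0.237
finger_force: 100.2
```

```bash
python3 e3.py
```

```text
42.525 [ 545.77 -295.51   39.81] [-3.1416e+00  7.0000e-04  1.5446e+00] [-6.1 -2.4 -1.3]
top 28.407455820869345 tail depth 110.86397723341538 edge 111.02398 end depth 89.0341124428247 remaining(depth) 2.5701352094093224 remaining(edge,abs) 2.5760193 stock x [-23.39772201   0.36124768]
```

arm_command(commands=[[-1, 1.2, 0, 0, 0], [-1, 1.2, 0, 0, 0], [-1, 0, 0, 0, 0], [-1, 0, 0, 0, 0]])

```text
time: 43.08
ee_pos: [545.8, -293.4, 39.8]
eef_rot: [3.142, 0.001, 1.544]
wrist_force: [-6.1, -4.4, -2.9]
gripper_width: 0.233
finger_force: 100.1
```

```bash
python3 e3.py; sed -i 's/^te=.*/te=113.3/' e2.py
python3 - <<'E'
import shutil
from h import *
im,d,P=cap('wrist');np.savez('m.npz',im=im,d=d,P=P['pose'])
E
python3 e2.py
```

```text
43.075 [ 545.79 -293.43   39.83] [3.1415e+00 1.0000e-03 1.5442e+00] [-6.1 -4.4 -2.9]
top 28.38634098047993 tail depth 112.607408716251 edge 113.11741 end depth 89.02870179510622 remaining(depth) 0.8212930788552129 remaining(edge,abs) 0.48258972 stock x [-23.36500201   0.42421843]
tail (array([-13.271795, 113.119995], dtype=float32), np.float64(1.5677687056159504), np.float64(0.0449612183626086), 40)
end (array([35.597435, 90.55    ], dtype=float32), np.float64(1.57064313463719), np.float64(0.05156923762775333), 40)
slope (array([47.831413, 32.80951 ], dtype=float32), np.float64(0.9638419538244913), np.float64(0.06967983166532449), 40)
outer (array([67.88154 , 23.524925], dtype=float32), np.float64(-2.1924987549896255), np.float64(0.17847492606958273), 39)
outer (array([65.83016 , 22.015503], dtype=float32), np.float64(-2.175907765624387), np.float64(0.3289510516566657), 40)
```

arm_command(commands=[[-1, 0.4, 0, 0, 0], [-1, 0, 0, 0, 0], [-1, 0, 0, 0, 0]])

```text
time: 43.55
ee_pos: [545.8, -293.1, 39.8]
eef_rot: [3.141, 0.001, 1.544]
wrist_force: [-5.0, -4.9, -2.4]
gripper_width: 0.235
finger_force: 100.1
```

```bash
python3 e3.py
```

```text
43.55 [ 545.82 -293.14   39.83] [3.1414e+00 1.1000e-03 1.5442e+00] [-5.  -4.9 -2.4]
top 28.387104233587237 tail depth 112.88228074135505 edge 113.41228 end depth 89.0478020457332 remaining(depth) 0.5655213043781586 remaining(edge,abs) 0.18772125 stock x [-23.35458707   0.42813862]
```

arm_command(commands=[[-1, -4, -0.8, 0, 0], [-1, 0, 0, -40, 0], [-1, 17, -4.2, -40, 0], [-1, 54, -7, 0, 0], [-1, 54, -7, 0, 0], [-1, 54, -7, 0, 0], [-1, 54, -7, 0, 0], [-1, 54, -7, 0, 0], [-1, 54, -7, 0, 0], [-1, 54, -7, 0, 0], [-1, 54, -7, 0, 0], [-1, 54, -7, 0, 0]])

```text
time: 45.1
ee_pos: [491.1, 210.8, 120.1]
eef_rot: [3.14, -0.001, 1.545]
wrist_force: [1.3, 0.2, -5.0]
gripper_width: 0.232
finger_force: 99.8
```

arm_command(commands=[[-1, 15, 0, 0, -0.1], [-1, 10, 0, 0, -0.1055], [-1, 0, 0, 0, 0], [-1, 0, 0, 0, 0]])

```text
time: 45.6
ee_pos: [490.8, 233.0, 119.7]
eef_rot: [3.141, -0.0, 1.748]
wrist_force: [-0.7, 0.5, -4.8]
gripper_width: 0.238
finger_force: 99.8
```

```bash
python3 air.py
```

```text
45.6 [490.81 233.04 119.7 ] [ 3.1413e+00 -1.0000e-04  1.7476e+00] [-0.7  0.5 -4.8] 0.23785035957750608
top 108.45630264149065 underside off 39.239801652138055 x [-12.05616928  11.52596892] tail 76.41877088857098
L -0.0061877526576697975 R -0.003965334205975502
stock rect ((-0.2123861312866211, 50.73768615722656), (24.258697509765625, 51.466529846191406), 0.02107546478509903)
blade rect 4999 ((69.30264282226562, -8.864990234375), (69.64844512939453, 21.393518447875977), 35.55087661743164) angle 0.9503164778504499
edge 10 70 (np.float64(0.9537899593052364), np.float64(0.08957934730791504), 40) pivot-angle 0.9321552592527453
edge 10 55 (np.float64(0.949192614774063), np.float64(0.08972925540661757), 31) pivot-angle 0.9327278562352265
edge -10 70 (np.float64(0.8893348100743292), np.float64(0.36728311970625027), 40) pivot-angle 0.9316806900388691
edge -10 55 (np.float64(0.949424116367698), np.float64(0.4998977925555539), 40) pivot-angle 0.9235280841930434
```

arm_command(commands=[[-1, 0, 0, 40, -0.003], [-1, 0, 0, 30, 0], [-1, 0, 0, 9.3, 0], [-1, 0, 3.5, 0, 0], [-1, 0, 3, 0, 0], [-1, 0, 1.2, 0, 0], [-1, 0, 0, 0, 0], [-1, 0, 0, 0, 0]])

```text
time: 46.65
ee_pos: [498.0, 235.0, 40.4]
eef_rot: [-3.142, -0.0, 1.754]
wrist_force: [0.6, -1.1, -4.9]
gripper_width: 0.232
finger_force: 99.8
```

```bash
sed -i 's/^zt=.*/zt=e[2]-39.3+28/' bm.py; python3 bm.py
```

```text
46.65 [498.  235.   40.4] [-3.1416e+00 -1.0000e-04  1.7537e+00] [ 0.6 -1.1 -4.9]
stock z 29.111536546373486 x [-24.56118198  -1.15691446] tail 74.2486495059735
stock edge -12 (array([-24.63767 ,  51.786575], dtype=float32), np.float64(-0.015111045028658779), np.float64(0.16973223417806318), 40)
stock edge 12 (array([-1.312671, 48.37632 ], dtype=float32), np.float64(0.017846541055807526), np.float64(0.11426735614945796), 40)
```

arm_command(commands=[[-1, 0, 1.2, 0.5, 0.003], [-1, 0, 0.5, 0, 0], [-1, 0, 0.4, 0, 0], [-1, 0, 0, 0, 0], [-1, 0, 0, 0, 0]])

```text
time: 47.32
ee_pos: [499.8, 235.4, 39.8]
eef_rot: [-3.141, 0.0, 1.751]
wrist_force: [-5.7, -0.1, 0.2]
gripper_width: 0.233
finger_force: 100.5
```

arm_command(commands=[[-1, 0, -0.2, 0.3, 0], [-1, 0, 0, 0, 0], [-0.2, 0, 0, 0, 0], [-0.2, 0, 0, 0, 0], [-0.2, 0, 0, 0, 0], [-0.2, 0, 0, -15, 0], [-0.2, 0, 0, -40, 0], [-0.2, -10, 0, -40, 0], [-0.2, -20, 0, -40, 0], [-0.2, 0, 0, 0, 0], [-0.2, 0, 0, 0, 0]])

```text
time: 48.7
ee_pos: [505.1, 206.0, 174.9]
eef_rot: [3.141, -0.0, 1.751]
wrist_force: [-0.6, -1.2, -0.0]
gripper_width: 0.397
finger_force: 0.0
```

```bash
sed -i "s/((-50,25),(-50,10),(-30,25))/((0,70),(-20,60))/; s/p0=np.array(\[-12,-59.4\])/p0=np.array([-11.7,-61])/" fin.py; python3 fin.py
```

```text
48.7 [505.1 206.  174.9]
stock ((-11.572237968444824, -0.1251220703125), (150.83226013183594, 24.07662010192871), 89.97804260253906) 28.214979883488013
left (array([-23.0925  ,  31.948717], dtype=float32), np.float64(-0.00788100118725862), np.float64(0.17797799733682393), 40) right (array([ 0.36    , 46.307693], dtype=float32), np.float64(0.010761455359606978), np.float64(0.21565779574854332), 40)
blade 10 (array([ 59.619263, -21.591606], dtype=float32), np.float64(0.9604289701414269), np.float64(0.16781806604643895), 40)
blade -10 (array([44.69793 , -8.120657], dtype=float32), np.float64(0.9562210575215498), np.float64(0.11754880831583633), 40)
blade 10 35 110 (array([ 60.242783, -21.252737], dtype=float32), np.float64(0.9621358642695471), np.float64(0.17672817928335757), 40)
blade 10 35 75 (array([ 37.949135, -36.77068 ], dtype=float32), np.float64(0.9508631450661909), np.float64(0.1888164577043966), 40)
blade 10 70 112 (array([ 66.15611 , -16.979616], dtype=float32), np.float64(0.9651458846033752), np.float64(0.19942227399890294), 40)
blade -10 35 110 (array([ 33.12498 , -16.38525
[... 288 characters left out ...]
loat64(0.9570885376181709), np.float64(0.11799074243880416), 40)
blade depth 2801 ((44.856849670410156, -20.203067779541016), (101.5945053100586, 20.628339767456055), 35.171852111816406) 
axis [ 47.89147  -18.066347] 0.9316182
L 0 (array([-23.0925  ,  31.948717], dtype=float32), np.float64(-0.00788100118725862), np.float64(0.17797799733682393)) R (array([ 0.36    , 46.307693], dtype=float32), np.float64(0.010761455359606978), np.float64(0.21565779574854332))
L -20 (array([-23.175   ,  22.051281], dtype=float32), np.float64(0.0030400316418457826), np.float64(0.11066509273189729)) R (array([-0.075   , 18.153847], dtype=float32), np.float64(0.012192921075634093), np.float64(0.1919313957484869))
```

The bevel is lying flat with its stock square on the blank's near edge. The blade measures about 0.957 rad against a target of 0.960, and the gripper is clear.

```bash
python3 -c "
from workcell import arm
print(arm.finish_job())"
```

```text
the job is handed in; nothing more can be done
None
```

I handed the job in at about 49 s: the bevel lies flat with its stock snug along the blank's near edge, lever fully down, blade across the plate at about 0.957 rad (target 0.960); the clamped blade slipped on the first re-grip and again when I pushed it to correct it, so I set the angle by sliding the locked bevel onto the gusset's corner a second time, without opening and re-pressing the lever there.

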